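# Make up the inspection kit and the fitting kit

### The job

Make up two kits from the things lying on the bench: in the tray with three compartments put a pin gauge in the long compartment, the inspection stamp in the small one and the tally counter in the middle-sized one; in the tray with two long compartments put the other pin gauge and the tweezers, one in each, whichever way round. Everything must lie within its compartment on the tray floor, the same side up as it was on the bench, the stamp standing, the gauges, tweezers and counter with their length along the tray's length. The screwdriver and the brush are not wanted; leave them where they lie.

Things in the scene. Friction and masses are not known exactly. Their poses are not given: they have to be found in the camera images.
- pin_gauge_1: one of two identical light grey steel pin gauges lying on the bench: a fat round knurled middle about 13 mm thick with a thin pin at each end, 78 mm long, 13 mm high, 45 g. Either gauge may serve for either kit. Origin at the centre of its underside, long axis = own y, z up
- pin_gauge_2: one of two identical light grey steel pin gauges lying on the bench: a fat round knurled middle about 13 mm thick with a thin pin at each end, 78 mm long, 13 mm high, 45 g. Either gauge may serve for either kit. Origin at the centre of its underside, long axis = own y, z up
- tweezers: steel tweezers lying flat on the bench, 123 mm long, 16 mm wide at the middle, 10 mm high, 22 g; rigid, grasp across the middle. Origin at the centre of the underside, long axis = own y, z up
- qc_stamp: inspection stamp standing on its black rectangular foot (26 mm along own x, 34 mm along own y, 11 mm high) with a turned wooden handle above it; the round knob, 24 mm across, is 33 to 64 mm over the bench. 50 g. Origin at the centre of the underside, z up; its yaw does not matter
- tally_counter: hand tally counter lying face up, pale round body 45 mm across and 24 mm high, a wire ring at its -x end and a thumb lever at its +x end; 76 mm long (own x), 51 mm wide (own y) overall, 85 g. Origin at the centre of the overall footprint, on the underside; the round body's axis stands at x = +9 mm, y = +3 mm. The ring is thin, grasp the round body along own y; z up
- inspection_tray: fixed grey kit tray, 166 (own x) x 144 (own y) mm, floor 3 mm thick, walls 4 thick, 13 high, dividers 4 thick, 11 high. Origin: centre of underside; x points away from the robot, y to its left. Three compartments (x by y, centre at): long 158 x 66, at x 0, y +35 mm; small 60 x 66, at x -49, y -35 mm; middle-sized 94 x 66, at x +32, y -35 mm
- fitting_tray: fixed grey kit tray, 166 (own x) x 144 (own y) mm, floor 3 mm thick, walls 4 thick, 13 high, dividers 4 thick, 11 high. Origin: centre of underside; x points away from the robot, y to its left. Two equal long compartments 158 x 66 mm, centred at x = 0, y = +35 mm and x = 0, y = -35 mm
- esd_brush: bystander: black antistatic hand brush, 133 x 38 x 14 mm, lying loose near the bench's front edge, long axis = own y, origin at the centre of the underside
- bag_sealer: bystander: white bag sealer, fixed, 128 mm (own x) x 346 mm (own y), 62 mm high; its dark arm runs along own y and rises from 100 mm at the left (+y) end to 0.28 m over the bench at the right end; the only thing near the work higher than 0.13 m, go round or over it. Origin at the centre of the underside
- screwdriver: bystander: small screwdriver with a yellow handle, 159 x 24 x 23 mm, lying loose near the bench's front edge, long axis = own y, origin at the centre of the underside

How it is judged:
At the end, for the whole second after the job is handed in: Each thing at rest on the floor of its compartment, tilt under 0.15 rad, long things within 0.35 rad of the tray's length. Off centre (along/across) at most: gauges 41/28 mm, tweezers 20/28, stamp 21/21, counter 13/12; underside under 10 mm over the tray's ((((x of pin_gauge_1 in the frame of inspection_tray between -0.041 and 0.041 m and y of pin_gauge_1 in the frame of inspection_tray between 0.007 and 0.063 m and angle between pin_gauge_1's own z axis and vertical below 0.15 rad and z of pin_gauge_1 in the frame of inspection_tray below 0.01 m and angle between the y axis of pin_gauge_1 and the x axis of inspection_tray, either way round below 0.35 rad) and (x of pin_gauge_2 in the frame of fitting_tray between -0.041 and 0.041 m and y of pin_gauge_2 in the frame of fitting_tray between 0.007 and 0.063 m and angle between pin_gauge_2's own z axis and vertical below 0.15 rad and z of pin_gauge_2 in the frame of fitting_tray below 0.01 m and angle between the y axis of pin_gauge_2 and the x axis of fitting_tray, either way round below 0.35 rad) and (x of tweezers in the frame of fitting_tray between -0.02 and 0.02 m and y of tweezers in the frame of fitting_tray between -0.063 and -0.007 m and angle between tweezers's own z axis and vertical below 0.15 rad and z of tweezers in the frame of fitting_tray below 0.01 m and angle between the y axis of tweezers and the x axis of fitting_tray, either way round below 0.35 rad)) or ((x of pin_gauge_1 in the frame of inspection_tray between -0.041 and 0.041 m and y of pin_gauge_1 in the frame of inspection_tray between 0.007 and 0.063 m and angle between pin_gauge_1's own z axis and vertical below 0.15 rad and z of pin_gauge_1 in the frame of inspection_tray below 0.01 m and angle between the y axis of pin_gauge_1 and the x axis of inspection_tray, either way round below 0.35 rad) and (x of pin_gauge_2 in the frame of fitting_tray between -0.041 and 0.041 m and y of pin_gauge_2 in the frame of fitting_tray between -0.063 and -0.007 m and angle between pin_gauge_2's own z axis and vertical below 0.15 rad and z of pin_gauge_2 in the frame of fitting_tray below 0.01 m and angle between the y axis of pin_gauge_2 and the x axis of fitting_tray, either way round below 0.35 rad) and (x of tweezers in the frame of fitting_tray between -0.02 and 0.02 m and y of tweezers in the frame of fitting_tray between 0.007 and 0.063 m and angle between tweezers's own z axis and vertical below 0.15 rad and z of tweezers in the frame of fitting_tray below 0.01 m and angle between the y axis of tweezers and the x axis of fitting_tray, either way round below 0.35 rad)) or ((x of pin_gauge_2 in the frame of inspection_tray between -0.041 and 0.041 m and y of pin_gauge_2 in the frame of inspection_tray between 0.007 and 0.063 m and angle between pin_gauge_2's own z axis and vertical below 0.15 rad and z of pin_gauge_2 in the frame of inspection_tray below 0.01 m and angle between the y axis of pin_gauge_2 and the x axis of inspection_tray, either way round below 0.35 rad) and (x of pin_gauge_1 in the frame of fitting_tray between -0.041 and 0.041 m and y of pin_gauge_1 in the frame of fitting_tray between 0.007 and 0.063 m and angle between pin_gauge_1's own z axis and vertical below 0.15 rad and z of pin_gauge_1 in the frame of fitting_tray below 0.01 m and angle between the y axis of pin_gauge_1 and the x axis of fitting_tray, either way round below 0.35 rad) and (x of tweezers in the frame of fitting_tray between -0.02 and 0.02 m and y of tweezers in the frame of fitting_tray between -0.063 and -0.007 m and angle between tweezers's own z axis and vertical below 0.15 rad and z of tweezers in the frame of fitting_tray below 0.01 m and angle between the y axis of tweezers and the x axis of fitting_tray, either way round below 0.35 rad)) or ((x of pin_gauge_2 in the frame of inspection_tray between -0.041 and 0.041 m and y of pin_gauge_2 in the frame of inspection_tray between 0.007 and 0.063 m and angle between pin_gauge_2's own z axis and vertical below 0.15 rad and z of pin_gauge_2 in the frame of inspection_tray below 0.01 m and angle between the y axis of pin_gauge_2 and the x axis of inspection_tray, either way round below 0.35 rad) and (x of pin_gauge_1 in the frame of fitting_tray between -0.041 and 0.041 m and y of pin_gauge_1 in the frame of fitting_tray between -0.063 and -0.007 m and angle between pin_gauge_1's own z axis and vertical below 0.15 rad and z of pin_gauge_1 in the frame of fitting_tray below 0.01 m and angle between the y axis of pin_gauge_1 and the x axis of fitting_tray, either way round below 0.35 rad) and (x of tweezers in the frame of fitting_tray between -0.02 and 0.02 m and y of tweezers in the frame of fitting_tray between 0.007 and 0.063 m and angle between tweezers's own z axis and vertical below 0.15 rad and z of tweezers in the frame of fitting_tray below 0.01 m and angle between the y axis of tweezers and the x axis of fitting_tray, either way round below 0.35 rad))) and x of qc_stamp in the frame of inspection_tray between -0.07 and -0.028 m and y of qc_stamp in the frame of inspection_tray between -0.056 and -0.014 m and angle between each of qc_stamp, tally_counter's own z axis and vertical below 0.15 rad and z of each of qc_stamp, tally_counter in the frame of inspection_tray below 0.01 m and x of tally_counter in the frame of inspection_tray between 0.019 and 0.045 m and y of tally_counter in the frame of inspection_tray between -0.047 and -0.023 m and angle between the x axis of tally_counter and the x axis of inspection_tray, either way round below 0.35 rad and linear speed of each of pin_gauge_1, tally_counter, tweezers, qc_stamp, pin_gauge_2 below 0.02 m/s); the robot touches nothing.
It fails at once if the esd brush was moved by more than 30 mm (distance of esd_brush from where it was at the start of the episode above 0.03 m).
It fails at once if the screwdriver was moved by more than 30 mm (distance of screwdriver from where it was at the start of the episode above 0.03 m).
It also fails if it takes over 131 s, if anything falls off the work surface, if the arm or the gripper's body presses on something with over 40 N, if the wrist force passes 120 N, or if a joint passes its speed limit or range.

### The arm

A 7-joint arm with a two-finger parallel gripper is mounted at the origin on a cart in front of the work surface, level with it; the furniture and walls round the work are solid. World frame = base frame: x ahead of the robot, y to its left, z up, the work surface at z = 0. Lengths are in m, angles in rad, forces in N, time in s.
With the tool pointing down it reaches from about 0.425 to 0.925 m from the base axis. Payload 6.8 kg.
Tool frame: the origin (TCP) lies on the front face of the gripper's body, between the roots of the fingers; the fingertips stand 73 mm ahead of it and the grasp point (between the pads) lies 54 mm ahead of it; z points along the fingers, y is the direction in which the jaws open and shut (so a half turn about z gives the same grasp; the last joint's range is limited). The gripper opens to 85 mm and grips with 20 to 120 N. Pads are 22 mm wide; open, the fingers measure 114 mm over their backs; the gripper's body (76 mm by 85 mm) begins 54 mm behind the grasp point. The pads swing forward as they close: fully open they stand 13 mm farther back than shut.
Start: joints at [1.177, 0.477, 0.022, 1.555, -0.011, 1.109, -0.083], TCP at [0.19, -0.648, 0.304] pointing down, gripper open.
Joint ranges: [-2.96, 2.96], [-0.34, 2.1], [-1.41, 1.46], [0.24, 2.44], [-1.37, 4.51], [0.17, 1.92], [-2.96, 2.96]. Speed limits (rad/s): [2.39, 2.39, 3.14, 3.14, 3.14, 3.14, 3.14].

### API

Orientations are given as a unit quaternion [w, x, y, z].
In Python, from station import get_obs, read_camera, hand_in, spot_in, cut_out, spot_point gives the robot as it stands. The module is installed in compiled form; this text tells all that it offers.
- The arm moves only by the tool move_arm, never from a script. Its arguments are lists of equal length, an entry for each row: "gripper": the opening, from 0 (shut) to 1 (fully open); "xyz": the shift along the tool's x, y, z in cm, a list of three; "twist": the turn about the tool's z in rad. A call has 1 to 5 rows; each row is the pose to reach, as a shift and turn from the pose commanded when the call began, along the tool's axes at that moment; what a row does not reach only later rows make up. A row lasts 1/12 s, in which the tool goes at most 41.7 mm and 7.16 degrees, less where a joint would pass 70% of its speed; a pose out of reach is approached as far as the arm can. A call with a gripper value outside its range is refused whole. The fingers move at their own pace and stop on an object; "squeeze" is the grip in N (left out, the last holds). Time passes only in rows, so rows that repeat a pose let the fingers close. It gives the time, the measured TCP pose, the force and the opening at its end, in the units of the state.
- get_obs(): the state, without advancing time (a new reading comes with each control period).
- read_camera(name): name is "side" or "top" or "wrist"; returns a dict with "pixels" (420x560x3 uint8, red, green, blue), "fx", "fy", "cx", "cy" (pixels), "R" (3x3) and "t" (3): a world point X has camera coordinates R X + t. Camera axes: x right, y down, z forward; pixel columns grow to the right and rows downward; lengths in m; the calibration is good to about 2 mm. A picture is of the moment at which its call begins. There is no depth.
- hand_in(): hands the job in, once; it reports no verdict.
Trained networks look in the newest picture that a camera, given by its name, has taken for a name from the list of things; names that differ only in an ending like _2 or _b are one class to them, and where a whole thing is asked for, a point or a joint stands for the part that bears it (a point fixed in the world has none). Each returns a list of dicts, best first, with "p" (0 to 1); they miss things now and then, are a little off and sometimes report something else, mostly with a low value. They report only what shows in the picture. A call takes as long as a camera call.
- spot_in(query, camera): "centre" ([x, y, z] in m, in world coordinates, good to about 4 mm: the middle of the surface that is visible of it).
- cut_out(query, camera): "pixels" (420x560 bool, what is visible of it).
- spot_point(query, camera): "centre" ([x, y, z] in m, in world coordinates, good to about 4 mm: a listed point, or the origin of a listed thing).
The state is a dict: "t": time; "q": joint angles; "joint_vel": joint speeds; "joint_torque": joint torques, N m; "eef_pos": TCP position; "tool_rot": TCP orientation; "contact_force": force on the tool from outside, world axes, zero at the start; "torque": the same for the moment, N m; "gripper_width": opening from 0.0 (shut) to 1.0 (fully open).
Only numpy, scipy, OpenCV 4.12 (cv2) and the standard library are available. Lean on these libraries where they do the work, as an engineer would, in place of code of your own. Each camera call takes 0.05 s, during which the arm holds its last target.

## Working session

There is one attempt and no reset: what is moved stays moved. The work goes in short steps, Python scripts to look and compute and a tool call to move; the robot and the scene stay as the last step left them, time stands still between calls to the robot, and variables do not carry over. Pictures are saved under pics/ and viewed, and the job is handed in when it is done.

Besides the shell and the picture viewer there is one more tool, called after ">>>" as a command line: name --pt "numbers of a row" for each row, then --argument value for the rest. move_arm: Moves the arm, as the interface text tells. Its arguments: {"type":"object","properties":{"gripper":{"type":"array","items":{"type":"number"}},"xyz":{"type":"array","items":{"type":"array","items":{"type":"number"}}},"twist":{"type":"array","items":{"type":"number"}},"squeeze":{"type":"number"}},"required":["gripper","xyz","twist"]}

```bash
mkdir -p pics; ls; cat > h.py <<'E'
import numpy as np, cv2
from station import *
def save(cam,name):
    c=read_camera(cam); cv2.imwrite(f'pics/{name}.png',c['pixels'][:,:,::-1]); return c
E
python3 - <<'E'
from h import *
o=get_obs(); print({k:np.round(v,3) for k,v in o.items()})
for n in ['side','top','wrist']:
    c=save(n,n+'0'); print(n,c['fx'],c['cx'],c['cy'],np.round(c['R'],3).tolist(),np.round(c['t'],3), 'pos',np.round(-c['R'].T@c['t'],3))
for q in ['pin_gauge_1','tweezers','qc_stamp','tally_counter','inspection_tray','fitting_tray','esd_brush','screwdriver','bag_sealer']:
    for cam in ['top','side']:
        print(q,cam,[(np.round(d['centre'],3).tolist(),round(d['p'],2)) for d in spot_point(q,cam)][:4])
print(get_obs()['t'])
E
```

```text
pics
{'t': np.float64(0.0), 'q': array([ 1.177,  0.478,  0.022,  1.556, -0.012,  1.109, -0.083]), 'joint_vel': array([-0.002,  0.   ,  0.   , -0.001, -0.   , -0.001,  0.   ]), 'joint_torque': array([-1.0000e-03, -5.9645e+01,  1.6070e+00, -2.8119e+01,  1.2000e-02,
        9.0000e-03, -0.0000e+00]), 'eef_pos': array([ 0.19 , -0.647,  0.303]), 'tool_rot': array([-0.001,  0.99 ,  0.142, -0.   ]), 'contact_force': array([-0.446,  0.134, -0.727]), 'torque': array([0.009, 0.   , 0.012]), 'gripper_width': np.float64(0.999)}
side 457.740069468911 282.1264207290344 204.8896890892634 [[-0.841, -0.541, 0.012], [-0.228, 0.334, -0.915], [0.491, -0.772, -0.404]] [0.462 0.107 0.854] pos [-0.006  0.874  0.437]
top 425.9371786832571 280.48097460652946 208.90768036532285 [[-0.002, -1.0, 0.018], [-0.992, -0.0, -0.126], [0.126, -0.018, -0.992]] [0.092 0.477 1.149] pos [0.328 0.114 1.198]
wrist 304.40869269357 275.13464560788583 209.6006630087918 [[0.282, -0.959, -0.001], [-0.907, -0.267, 0.325], [-0.312, -0.091, -0.946]] [-0.675 -0.043  0.38 ] pos [ 0.27  -0.624  0.373]
pin_gauge_1 top [([0.443, 0.155, 0
[... 302 characters left out ...]
2], 0.74), ([0.5, 0.406, -0.004], 0.74), ([0.333, 0.361, -0.0], 0.28)]
qc_stamp top [([0.43, 0.256, 0.0], 0.48)]
qc_stamp side [([0.431, 0.256, 0.002], 0.81), ([0.618, 0.233, 0.001], 0.66)]
tally_counter top [([0.464, -0.105, -0.002], 0.77)]
tally_counter side [([0.464, -0.104, 0.002], 0.67)]
inspection_tray top [([0.502, 0.41, -0.001], 0.83)]
inspection_tray side [([0.503, 0.406, -0.003], 0.7)]
fitting_tray top [([0.616, 0.226, 0.003], 0.57)]
fitting_tray side [([0.62, 0.229, 0.0], 0.91)]
esd_brush top [([0.336, 0.363, 0.002], 0.65)]
esd_brush side [([0.332, 0.364, -0.002], 0.78)]
screwdriver top []
screwdriver side [([0.321, -0.192, -0.002], 0.63)]
bag_sealer top []
bag_sealer side []
1.05
```

View pics/top0.png

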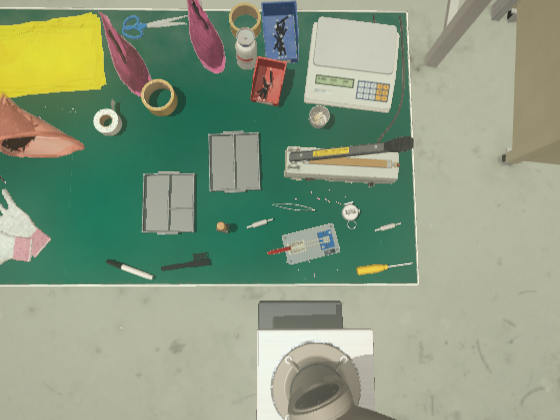

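View pics/side0.png

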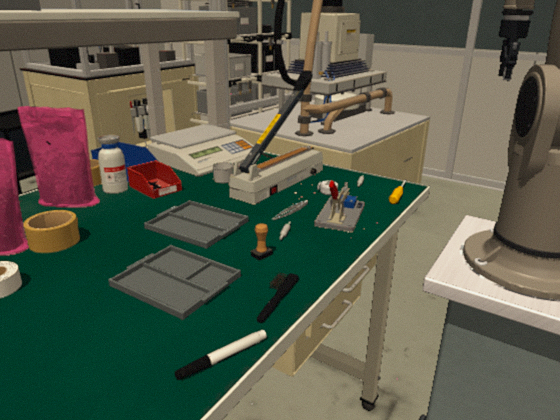

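The top view shows the trays at about (170,202) and (234,161). The stamp is at (221,227), the gauges at (260,222) and (388,227), the tweezers at (293,207), the counter at (350,212) and the sealer at (342,160). Next I need the yaws, from the masks.

```bash
cat >> h.py <<'E'
def proj(c,uv,z):
    uv=np.atleast_2d(np.asarray(uv,float)); d=np.c_[(uv[:,0]-c['cx'])/c['fx'],(uv[:,1]-c['cy'])/c['fy'],np.ones(len(uv))]@c['R']
    o=-c['R'].T@c['t']; s=(z-o[2])/d[:,2]; return o+d*s[:,None]
def mask_yaw(c,m,z):
    v,u=np.nonzero(m); P=proj(c,np.c_[u,v],z)[:,:2].astype(np.float32)
    mu=P.mean(0); w,V=np.linalg.eigh(np.cov((P-mu).T)); a=V[:,1]
    r=cv2.minAreaRect(P*1000)
    return mu,np.degrees(np.arctan2(a[1],a[0]))%180,4*np.sqrt(w)[::-1],r
E
python3 - <<'E'
from h import *
for cam in ['top','side']:
    c=save(cam,cam+'1')
    for q,z in [('pin_gauge_1',.006),('tweezers',.005),('tally_counter',.012),('inspection_tray',.012),('fitting_tray',.012),('screwdriver',.01),('bag_sealer',.06),('qc_stamp',.03)]:
        for d in cut_out(q,cam)[:3]:
            m=d['pixels']
            if m.sum()<10: continue
            mu,y,s,r=mask_yaw(c,m,z)
            print(cam,q,round(d['p'],2),m.sum(),'c',mu.round(3),'yaw',y.round(1),s.round(3),'rect',np.round(r[0],0),np.round(r[1],0),round(r[2],1))
c=read_camera('top'); p=c['pixels'][190:250,190:420,::-1]
cv2.imwrite('pics/topc.png',cv2.resize(p,None,fx=3.4,fy=3.4,interpolation=cv2.INTER_CUBIC))
E
```

```text
top tally_counter 0.61 258 c [ 0.473 -0.103] yaw 179.0 [0.055 0.048] rect [ 473. -102.] [49. 47.] 44.3
top inspection_tray 0.92 3130 c [0.498 0.405] yaw 4.4 [0.198 0.165] rect [499. 404.] [176. 148.] 0.7
top fitting_tray 0.58 2910 c [0.617 0.226] yaw 3.3 [0.196 0.161] rect [617. 225.] [176. 143.] 2.4
top screwdriver 0.74 262 c [ 0.315 -0.164] yaw 98.3 [0.112 0.025] rect [ 318. -185.] [ 24. 135.] 9.7
top qc_stamp 0.65 148 c [0.429 0.252] yaw 67.6 [0.042 0.034] rect [429. 252.] [38. 32.] 72.6
side pin_gauge_1 0.48 36 c [ 0.434 -0.211] yaw 107.3 [0.071 0.014] rect [ 434. -209.] [12. 64.] 17.7
side tweezers 0.54 231 c [0.49  0.055] yaw 87.9 [0.119 0.032] rect [490.  53.] [115.  31.] 83.9
side inspection_tray 0.93 5514 c [0.493 0.419] yaw 177.7 [0.209 0.178] rect [500. 414.] [187. 159.] 0.7
side fitting_tray 0.58 2888 c [0.611 0.24 ] yaw 174.2 [0.21  0.183] rect [616. 233.] [190. 163.] 1.5
side screwdriver 0.68 154 c [ 0.318 -0.156] yaw 100.1 [0.125 0.026] rect [ 319. -160.] [ 24. 115.] 8.3
side qc_stamp 0.93 454 c [0.429 0.26 ] yaw 125.3 [0.169 0.032] rect [433. 252.] [ 38. 142.] 33.9
```

View pics/topc.png

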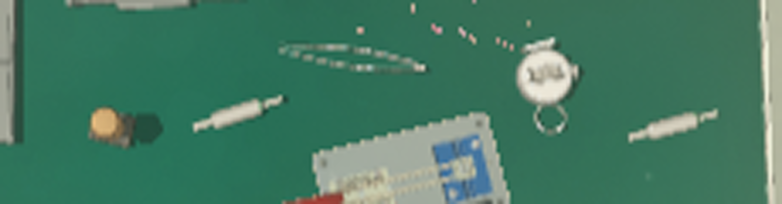

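View pics/wrist0.png

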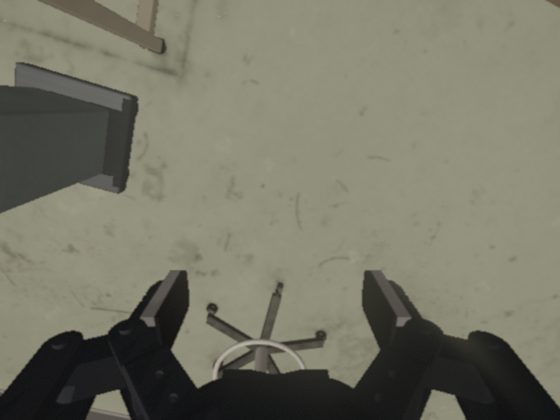

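```bash
cat >> h.py <<'E'
from scipy.spatial.transform import Rotation as Ro
def pose():
    o=get_obs(); w,x,y,z=o['tool_rot']; R=Ro.from_quat([x,y,z,w]).as_matrix(); return o,o['eef_pos'],R
def plan(x,y,z,jaw,pr=True):
    "target TCP xyz, jaw line angle in deg (mod 180)"
    o,p,R=pose(); cur=np.degrees(np.arctan2(R[1,1],R[0,1]))
    d=(jaw-cur+90)%180-90
    s=R.T@(np.array([x,y,z])-p)*100
    if pr: print('t',round(o['t'],2),'tcp',p.round(3),'jaw',cur.round(1),'tilt',np.degrees(np.arccos(-R[2,2])).round(2),'q7',o['q'][6].round(2),'w',o['gripper_width'].round(3),'F',o['contact_force'].round(1))
    print('shift cm',s.round(2),'norm',np.linalg.norm(s).round(1),'twist',round(-np.radians(d),3),'(alt',round(-np.radians(d-np.sign(d)*180),3),')')
E
python3 - <<'E'
from h import *
plan(.43,-.21,.25,15)
E
```

```text
Traceback (most recent call last):
  File "h.py", line 21, in plan
    if pr: print('t',round(o['t'],2),'tcp',p.round(3),'jaw',cur.round(1),'tilt',np.degrees(np.arccos(-R[2,2])).round(2),'q7',o['q'][6].round(2),'w',o['gripper_width'].round(3),'F',o['contact_force'].round(1))
                                                                                                                                                    ^^^^^^^^^^^^^^^^^^^^^^^^
AttributeError: 'float' object has no attribute 'round'
```

```bash
sed -i "s/o\['gripper_width'\].round(3)/round(float(o['gripper_width']),3)/; s/o\['q'\]\[6\].round(2)/round(float(o['q'][6]),2)/" h.py
python3 - <<'E'
from h import *
plan(.43,-.21,.25,15)
E
```

```text
t 2.0 tcp [ 0.19  -0.648  0.304] jaw -73.6 tilt 0.0 q7 -0.08 w 0.997 F [0.5 0.4 0.2]
shift cm [ 35.33 -35.23   5.39] norm 50.2 twist -1.547 (alt 1.595 )
```

>>> move_arm --gripper '[0.5,0.5,0.5,0.5,0.5]' --pt "2.4 -2.4 0.4" --pt "4.8 -4.8 0.7" --pt "7.2 -7.2 1.1" --pt "9.6 -9.6 1.4" --pt "12 -12 1.8" --twist '[-0.1,-0.2,-0.3,-0.4,-0.5]' --squeeze 40

```text
t: 2.42
eef_pos: [0.2722, -0.4973, 0.286]
tool_rot: [0.0, 0.923, 0.385, 0.0]
contact_force: [0.6, -0.1, -0.4]
gripper_width: 0.503
```

```bash
python3 - <<'E'
from h import *
plan(.43,-.21,.25,15)
E
```

```text
t 2.42 tcp [ 0.272 -0.497  0.286] jaw -44.7 tilt 0.04 q7 0.13 w 0.503 F [ 0.6 -0.1 -0.4]
shift cm [31.52 -9.    3.59] norm 33.0 twist -1.042 (alt 2.1 )
```

>>> move_arm --gripper '[0.5,0.5,0.5,0.5,0.5]' --pt "3.2 -0.9 0.4" --pt "6.4 -1.8 0.7" --pt "9.6 -2.7 1.1" --pt "12.8 -3.6 1.4" --pt "16 -4.5 1.8" --twist '[-0.11,-0.22,-0.33,-0.44,-0.55]'

```text
t: 2.83
eef_pos: [0.3535, -0.3524, 0.2682]
tool_rot: [0.0, 0.784, 0.621, -0.0]
contact_force: [0.8, -0.4, 0.7]
gripper_width: 0.496
```

```bash
python3 - <<'E'
from h import *
plan(.43,-.21,.25,15)
E
```

```text
t 2.83 tcp [ 0.353 -0.352  0.268] jaw -13.2 tilt 0.06 q7 0.33 w 0.496 F [ 0.8 -0.4  0.7]
shift cm [15.61  4.21  1.81] norm 16.3 twist -0.492 (alt 2.65 )
```

>>> move_arm --gripper '[0.5,0.5,0.5,0.5,0.5]' --pt "3.9 1.1 0.4" --pt "7.8 2.1 0.9" --pt "11.7 3.2 1.4" --pt "15.6 4.2 1.8" --pt "15.6 4.2 1.8" --twist '[-0.1,-0.2,-0.3,-0.4,-0.49]'

```text
t: 3.25
eef_pos: [0.4337, -0.2038, 0.2501]
tool_rot: [0.0, 0.605, 0.796, 0.002]
contact_force: [0.7, 0.1, 0.0]
gripper_width: 0.499
```

```bash
cat >> h.py <<'E'
def look(q,z,name,crop=None):
    c=save('wrist',name); 
    for d in cut_out(q,'wrist')[:3]:
        m=d['pixels']
        if m.sum()<20: continue
        mu,y,s,r=mask_yaw(c,m,z)
        print(q,round(d['p'],2),m.sum(),'mean',mu.round(4),'yaw',y.round(1),s.round(3),'rect',np.round(r[0],1),np.round(r[1],1),round(r[2],1))
    print('point',[(np.round(d['centre'],3).tolist(),round(d['p'],2)) for d in spot_point(q,'wrist')][:3])
    return c
E
python3 - <<'E'
from h import *
plan(.43,-.21,.25,15)
look('pin_gauge_1',.0065,'w1')
E
```

```text
t 3.25 tcp [ 0.434 -0.204  0.25 ] jaw 15.5 tilt 0.23 q7 0.43 w 0.499 F [0.7 0.1 0. ]
shift cm [-0.49 -0.52  0.01] norm 0.7 twist 0.009 (alt -3.132 )
pin_gauge_1 0.91 565 mean [ 0.4315 -0.2055] yaw 105.4 [0.069 0.013] rect [ 432.5 -208.9] [11.9 75.2] 15.1
point [([0.431, -0.21, 0.0], 0.79)]
```

View pics/w1.png

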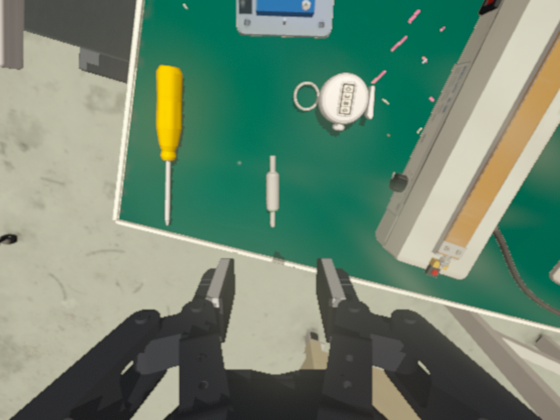

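Gauge B is fully visible at about (272,190), centre (0.4325, -0.209), yaw 105°. I'll descend on it.

>>> move_arm --gripper '[0.5,0.5,0.5,0.5,0.5]' --pt "-0.4 -0.3 4.0" --pt "-0.4 -0.3 8.0" --pt "-0.4 -0.3 12.0" --pt "-0.4 -0.3 15.0" --pt "-0.4 -0.3 15.8" --twist '[0,0,0,0,0]'

```text
t: 3.82
eef_pos: [0.4249, -0.2173, 0.088]
tool_rot: [-0.003, 0.614, 0.79, -0.001]
contact_force: [-0.3, 0.1, 0.1]
gripper_width: 0.502
```

```bash
python3 - <<'E'
from h import *
plan(.4325,-.209,.076,15.3)
look('pin_gauge_1',.0065,'w2')
E
```

```text
t 3.82 tcp [ 0.425 -0.217  0.088] jaw 14.3 tilt 0.4 q7 0.25 w 0.502 F [-0.3  0.1  0.1]
shift cm [0.61 0.95 1.2 ] norm 1.6 twist -0.018 (alt 3.124 )
pin_gauge_1 0.96 2099 mean [ 0.4312 -0.2047] yaw 105.6 [0.071 0.013] rect [ 431.8 -208.1] [13.4 77.3] 15.0
point [([0.43, -0.208, -0.001], 0.89)]
```

View pics/w2.png

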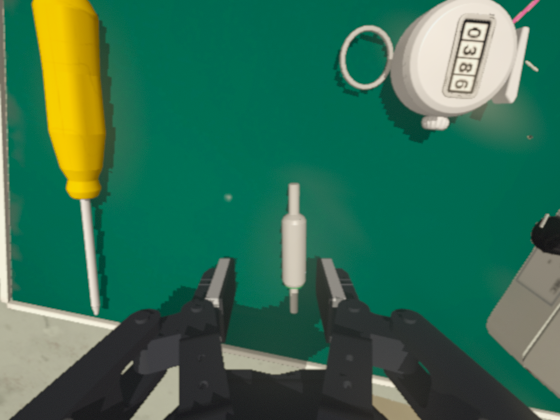

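```bash
python3 - <<'E'
from h import *
plan(.432,-.2085,.076,15.3)
E
```

```text
t 3.97 tcp [ 0.428 -0.217  0.092] jaw 14.5 tilt 0.04 q7 0.26 w 0.497 F [ 0.5 -0.   0.2]
shift cm [0.76 0.6  1.63] norm 1.9 twist -0.015 (alt 3.127 )
```

>>> move_arm --gripper '[0.5,0.5,0.5,0.5,0.5]' --pt "0.4 0.3 0" --pt "0.75 0.6 0" --pt "0.75 0.6 0.8" --pt "0.75 0.6 1.6" --pt "0.75 0.6 1.6" --twist '[0,-0.015,-0.015,-0.015,-0.015]'

```text
t: 4.38
eef_pos: [0.4316, -0.2074, 0.075]
tool_rot: [-0.0, 0.605, 0.796, -0.0]
contact_force: [-0.1, 0.1, 0.6]
gripper_width: 0.499
```

>>> move_arm --gripper '[0,0,0,0,0]' --pt "0 0 0" --pt "0 0 0" --pt "0 0 0" --pt "0 0 0" --pt "0 0 0" --twist '[0,0,0,0,0]'

```text
t: 4.8
eef_pos: [0.4321, -0.2077, 0.0761]
tool_rot: [0.0, 0.606, 0.796, 0.0]
contact_force: [0.3, -0.2, 1.2]
gripper_width: 0.128
```

```bash
python3 - <<'E'
from h import *
plan(.432,-.2085,.076,15.3)
save('wrist','w3')
E
```

```text
t 4.8 tcp [ 0.432 -0.208  0.076] jaw 15.5 tilt 0.02 q7 0.23 w 0.128 F [ 0.3 -0.2  1.2]
shift cm [-0.07 -0.03  0.01] norm 0.1 twist 0.003 (alt -3.139 )
```

View pics/w3.png

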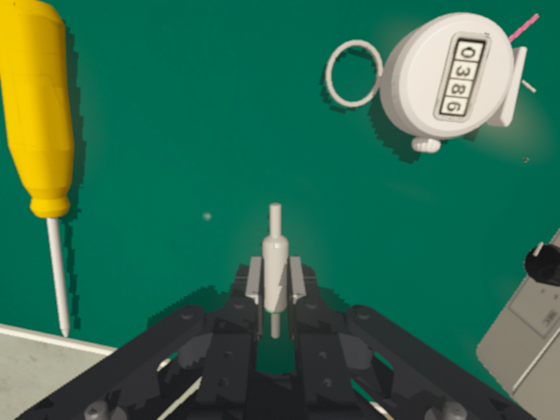

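Gauge B is gripped centrally, at (275,275). Lift and carry.

>>> move_arm --gripper '[0,0,0,0,0]' --pt "0 0 -2" --pt "0 0 -5" --pt "0 0 -9" --pt "1 0 -13" --pt "3 0 -17" --twist '[0,0,0,0,-0.1]'

```text
t: 5.27
eef_pos: [0.4245, -0.1811, 0.2452]
tool_rot: [0.0, 0.566, 0.824, 0.0]
contact_force: [0.3, -0.8, -0.0]
gripper_width: 0.13
```

```bash
python3 - <<'E'
from h import *
plan(.45,.17,.25,90)
E
```

```text
t 5.27 tcp [ 0.424 -0.181  0.245] jaw 21.0 tilt 0.05 q7 0.47 w 0.13 F [ 0.3 -0.8 -0. ]
shift cm [31.86 14.97 -0.49] norm 35.2 twist -1.204 (alt 1.938 )
```

>>> move_arm --gripper '[0,0,0,0,0]' --pt "3.2 1.5 0" --pt "6.4 3 -0.1" --pt "9.6 4.5 -0.2" --pt "12.8 6 -0.3" --pt "16 7.5 -0.3" --twist '[-0.12,-0.24,-0.36,-0.48,-0.6]'

```text
t: 5.68
eef_pos: [0.4362, -0.0023, 0.2466]
tool_rot: [0.001, 0.293, 0.956, -0.0]
contact_force: [0.5, -0.1, -0.4]
gripper_width: 0.136
```

```bash
python3 - <<'E'
from h import *
plan(.45,.17,.25,90)
E
```

```text
t 5.68 tcp [ 0.436 -0.002  0.247] jaw 55.9 tilt 0.07 q7 0.63 w 0.136 F [ 0.5 -0.1 -0.4]
shift cm [ 8.52 15.04 -0.35] norm 17.3 twist -0.596 (alt 2.546 )
```

>>> move_arm --gripper '[0,0,0,0,0]' --pt "1.7 3 0" --pt "3.4 6 -0.1" --pt "5.1 9 -0.2" --pt "6.8 12 -0.3" --pt "8.5 15 -0.3" --twist '[-0.12,-0.24,-0.36,-0.48,-0.59]'

```text
t: 6.1
eef_pos: [0.451, 0.1695, 0.2494]
tool_rot: [0.0, 0.003, 1.0, -0.0]
contact_force: [0.9, 0.1, -1.6]
gripper_width: 0.132
```

```bash
python3 - <<'E'
from h import *
c=save('wrist','w4')
plan(.618,.192,.16,91.5)
for q in ['fitting_tray','inspection_tray']:
  print(q,[(np.round(d['centre'],3).tolist(),round(d['p'],2)) for d in spot_point(q,'wrist')][:3])
E
```

```text
t 6.15 tcp [0.451 0.177 0.25 ] jaw 90.5 tilt 0.41 q7 0.75 w 0.135 F [1.8 5.9 1.4]
shift cm [-16.69   1.31   9.1 ] norm 19.1 twist -0.018 (alt 3.123 )
fitting_tray [([0.615, 0.228, -0.002], 0.68)]
inspection_tray [([0.498, 0.412, 0.003], 0.98)]
```

View pics/w4.png

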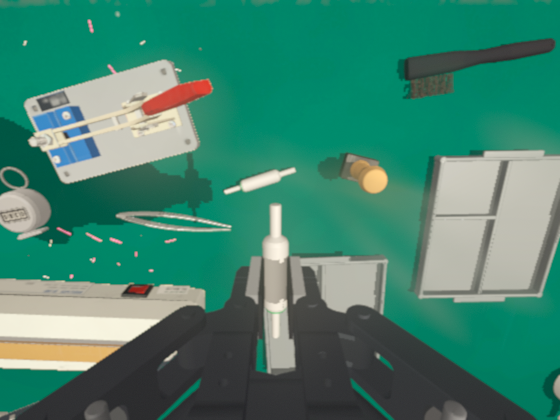

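The wrist view shows nearly everything: stamp (370,178), gauge A (260,181), tweezers (175,222), the toggle clamp at (110,120), and the inspection tray at right. I'll measure from this picture.

```bash
python3 - <<'E'
from h import *
c=read_camera('wrist')
print(pose()[1].round(4))
for q,z in [('pin_gauge_1',.0065),('tweezers',.005),('tally_counter',.012),('inspection_tray',.012),('fitting_tray',.012),('qc_stamp',.03)]:
    for d in cut_out(q,'wrist')[:3]:
        m=d['pixels']
        if m.sum()<20: continue
        mu,y,s,r=mask_yaw(c,m,z); v,u=np.nonzero(m)
        print(q,round(d['p'],2),m.sum(),'px',int(u.mean()),int(v.mean()),'mean',mu.round(4),'yaw',y.round(1),s.round(3),'rect',np.round(r[0],1),np.round(r[1],1),round(r[2],1))
p=proj(c,[(436,155),(418,297),(545,299),(492,217),(483,216)],.013); print(p.round(4))
big=cv2.resize(c['pixels'][130:320,220:560,::-1],None,fx=2.3,fy=2.3,interpolation=cv2.INTER_CUBIC); cv2.imwrite('pics/w4c.png',big)
E
```

```text
[0.4508 0.1687 0.2489]
pin_gauge_1 0.89 687 px 259 180 mean [0.4414 0.1538] yaw 108.1 [0.073 0.014] rect [442.2 152.4] [14.2 78.1] 18.3
tweezers 0.74 814 px 166 220 mean [0.4872 0.0504] yaw 82.8 [0.129 0.023] rect [487.7  56.2] [122.2  19.4] 84.0
tally_counter 0.69 1990 px 22 210 mean [ 0.4718 -0.0996] yaw 146.8 [0.064 0.051] rect [470.  -96.5] [50.3 74.4] 73.3
inspection_tray 0.81 19097 px 488 225 mean [0.4943 0.4031] yaw 11.8 [0.198 0.163] rect [499.7 405.8] [178.1 150.4] 0.8
fitting_tray 0.9 4946 px 329 299 mean [0.587  0.2327] yaw 139.5 [0.241 0.096] rect [612.4 226.7] [167.8 144.7] 2.3
fitting_tray 0.32 2066 px 22 210 mean [ 0.4722 -0.0995] yaw 156.2 [0.067 0.051] rect [468.5 -96.5] [49.3 80.4] 73.3
qc_stamp 0.79 1273 px 361 172 mean [0.4288 0.2542] yaw 59.2 [0.053 0.03 ] rect [428.7 254.9] [50.1 30.8] 63.4
[[0.4147 0.3321 0.013 ]
 [0.5819 0.3387 0.013 ]
 [0.5856 0.4897 0.013 ]
 [0.4814 0.4034 0.013 ]
 [0.4802 0.3934 0.013 ]]
```

View pics/w4c.png

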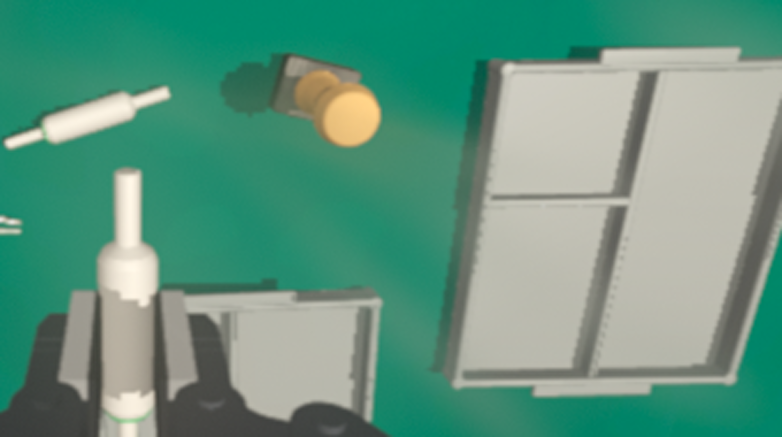

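>>> move_arm --gripper '[0,0,0,0,0]' --pt "-3.5 0.5 0.5" --pt "-7 1 2" --pt "-10.5 1.5 4" --pt "-14 2 6.5" --pt "-16.6 2.3 9" --twist '[0,0,0,-0.02,-0.02]'

```text
t: 7.02
eef_pos: [0.6205, 0.1885, 0.1584]
tool_rot: [0.001, -0.004, 1.0, -0.0]
contact_force: [0.3, -0.6, 0.4]
gripper_width: 0.135
```

>>> move_arm --gripper '[0,0,0,0,0]' --pt "0 0 2" --pt "0 0 4" --pt "0 0 5" --pt "0 0 5" --pt "0 0 5" --twist '[0,0,0,0,0]'

```text
t: 7.43
eef_pos: [0.6173, 0.1889, 0.1094]
tool_rot: [-0.0, -0.004, 1.0, -0.0]
contact_force: [-0.7, -0.1, -0.8]
gripper_width: 0.13
```

```bash
python3 - <<'E'
from h import *
c=save('wrist','w5');c=save('top','t5')
plan(.617,.192,.0795,92)
c=save('side','s5')
E
```

```text
t 7.53 tcp [0.618 0.189 0.111] jaw 90.5 tilt 0.13 q7 0.7 w 0.133 F [ 0.7  0.5 -0.6]
shift cm [0.11 0.25 3.13] norm 3.1 twist -0.026 (alt 3.116 )
```

View pics/w5.png

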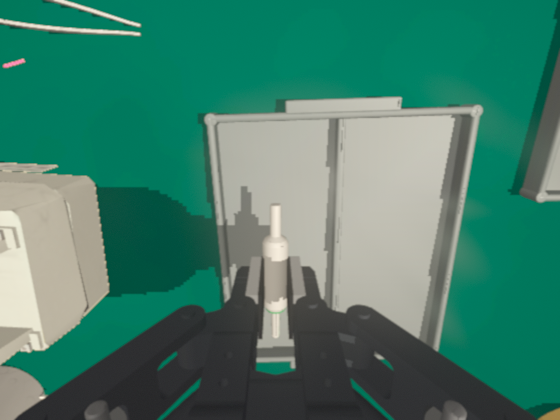

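View pics/s5.png

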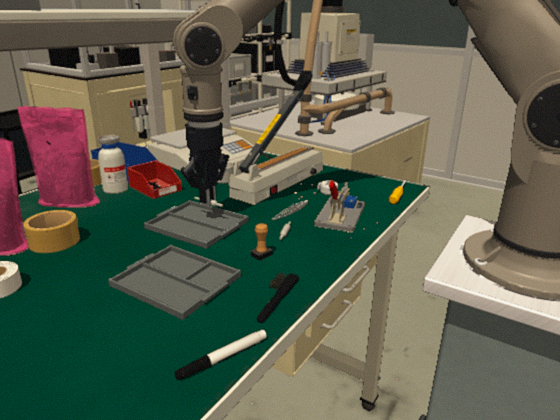

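The gauge hangs over the right-hand compartment of the fitting tray, at (275,275) in the wrist picture. Lower and release.

>>> move_arm --gripper '[0,0,0,0,0]' --pt "0 0.2 1.0" --pt "0 0.2 2.0" --pt "0 0.2 2.8" --pt "0 0.2 3.2" --pt "0 0.2 3.2" --twist '[-0.02,-0.02,-0.02,-0.02,-0.02]'

```text
t: 8.0
eef_pos: [0.617, 0.1913, 0.0786]
tool_rot: [-0.0, -0.015, 1.0, -0.001]
contact_force: [-6.6, -4.2, 20.0]
gripper_width: 0.13
```

>>> move_arm --gripper '[0,0.16,0.2,0.25,0.3]' --pt "0 0 0" --pt "0 0 0" --pt "0 0 0" --pt "0 0 0" --pt "0 0 0" --twist '[0,0,0,0,0]'

```text
t: 8.42
eef_pos: [0.6172, 0.1911, 0.0765]
tool_rot: [-0.0, -0.015, 1.0, -0.0]
contact_force: [-0.5, 0.3, 0.4]
gripper_width: 0.303
```

```bash
python3 - <<'E'
from h import *
c=save('wrist','w6')
plan(.617,.192,.24,92)
E
```

```text
t 8.47 tcp [0.617 0.191 0.077] jaw 91.7 tilt 0.04 q7 0.69 w 0.3 F [ 0.9  0.1 -0.6]
shift cm [  0.03   0.08 -16.34] norm 16.3 twist -0.006 (alt 3.136 )
```

View pics/w6.png

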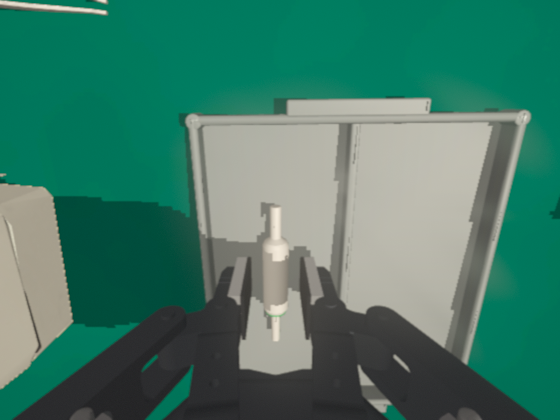

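Gauge released on the floor, aligned. Next come the tweezers.

>>> move_arm --gripper '[0.3,0.3,0.3,0.35,0.4]' --pt "0 0 -3" --pt "0 0 -7" --pt "0 0 -11" --pt "2 0 -15" --pt "5.5 0 -17" --twist '[0,0,0,0.1,0.2]'

```text
t: 8.88
eef_pos: [0.5669, 0.1903, 0.2504]
tool_rot: [0.003, 0.089, 0.996, 0.002]
contact_force: [0.7, 1.1, 1.2]
gripper_width: 0.398
```

```bash
python3 - <<'E'
from h import *
plan(.4877,.0562,.23,-6.5)
E
```

```text
t 8.88 tcp [0.567 0.19  0.25 ] jaw 79.8 tilt 0.42 q7 0.6 w 0.398 F [0.7 1.1 1.2]
shift cm [  5.42 -14.61   1.94] norm 15.7 twist 1.506 (alt -1.636 )
```

>>> move_arm --gripper '[0.4,0.4,0.4,0.4,0.4]' --pt "2.5 -1 0" --pt "4.5 -3 0.5" --pt "5.4 -6 1" --pt "5.4 -10 1.5" --pt "5.4 -14.2 1.9" --twist '[0.12,0.24,0.36,0.48,0.6]'

```text
t: 9.3
eef_pos: [0.4851, 0.0593, 0.2275]
tool_rot: [0.0, 0.377, 0.926, 0.0]
contact_force: [0.7, -0.9, 0.2]
gripper_width: 0.4
```

>>> move_arm --gripper '[0.4,0.4,0.4,0.4,0.4]' --pt "0 0 0" --pt "0 0 0" --pt "0 0 0" --pt "0 0 0" --pt "0 0 0" --twist '[0.12,0.24,0.36,0.48,0.6]'

```text
t: 9.72
eef_pos: [0.4861, 0.0593, 0.2275]
tool_rot: [-0.0, 0.635, 0.772, -0.0]
contact_force: [-0.4, 0.4, 0.4]
gripper_width: 0.398
```

>>> move_arm --gripper '[0.4,0.4,0.4,0.4,0.4]' --pt "0 0 0" --pt "0 0 0" --pt "0 0 0" --pt "0 0 0" --pt "0 0 0" --twist '[0.12,0.24,0.3,0.3,0.3]'

```text
t: 10.13
eef_pos: [0.4861, 0.0596, 0.2275]
tool_rot: [0.0, 0.741, 0.672, -0.0]
contact_force: [0.1, 0.0, 0.2]
gripper_width: 0.4
```

```bash
python3 - <<'E'
from h import *
plan(.4877,.0562,.076,-6.5)
look('tweezers',.005,'w7')
plan(.4877,.0562,.076,-6.5)
E
```

```text
t 10.13 tcp [0.486 0.06  0.227] jaw -5.6 tilt 0.01 q7 -0.54 w 0.4 F [0.1 0.  0.2]
shift cm [-0.32  0.19 15.15] norm 15.2 twist 0.016 (alt -3.126 )
tweezers 0.87 39 mean [0.481  0.0022] yaw 78.3 [0.012 0.006] rect [481.1   2. ] [10.5  4.2] 84.4
point [([0.486, 0.054, -0.001], 0.95)]
t 10.28 tcp [0.486 0.059 0.228] jaw -5.6 tilt 0.01 q7 -0.54 w 0.401 F [ 0.5  0.3 -0.6]
shift cm [-0.31  0.19 15.15] norm 15.2 twist 0.015 (alt -3.127 )
```

View pics/w7.png

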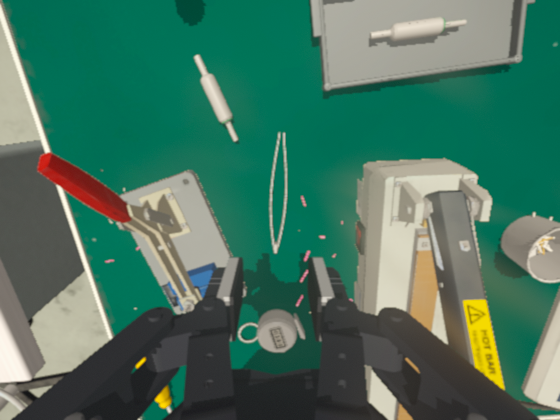

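```bash
python3 - <<'E'
from h import *
c=read_camera('wrist')
im=c['pixels'][120:262,240:320].astype(int)
hsv=cv2.cvtColor(c['pixels'],cv2.COLOR_RGB2HSV)[120:262,255:300]
m=np.zeros((420,560),bool); m[120:262,255:300]=(hsv[...,1]<90)&(hsv[...,2]>90)
n,l,st,_=cv2.connectedComponentsWithStats(m.astype(np.uint8)); k=1+st[1:,4].argmax(); m=l==k
print(st[1:], m.sum())
mu,y,s,r=mask_yaw(c,m,.005); print(mu.round(4),y,s,r)
print(proj(c,[(281,132),(277,251),(279,190)],.005).round(4))
E
```

```text
[[269 132  19 122 922]
 [298 230   2   1   2]] 922
[0.4885 0.0579] 81.78292455386185 [0.14274499 0.02242217] ((488.3365478515625, 55.51880645751953), (125.75128173828125, 18.071020126342773), 84.0120620727539)
[[ 0.4971  0.1178  0.005 ]
 [ 0.4815 -0.0046  0.005 ]
 [ 0.4899  0.0622  0.005 ]]
```

>>> move_arm --gripper '[0.4,0.4,0.4,0.4,0.4]' --pt "-0.4 0.3 4" --pt "-0.4 0.3 8" --pt "-0.4 0.3 11" --pt "-0.4 0.3 12.5" --pt "-0.4 0.3 13.5" --twist '[0.03,0.03,0.03,0.03,0.03]'

```text
t: 10.75
eef_pos: [0.4876, 0.0549, 0.0904]
tool_rot: [-0.001, 0.751, 0.66, -0.001]
contact_force: [0.0, -0.1, 0.5]
gripper_width: 0.4
```

```bash
python3 - <<'E'
from h import *
c=save('wrist','w8')
plan(.4885,.0558,.0755,-7.2)
E
```

```text
t 10.8 tcp [0.488 0.055 0.09 ] jaw -7.4 tilt 0.23 q7 -0.72 w 0.4 F [-1.   0.3 -0.8]
shift cm [0.09 0.09 1.43] norm 1.4 twist -0.004 (alt 3.138 )
```

View pics/w8.png

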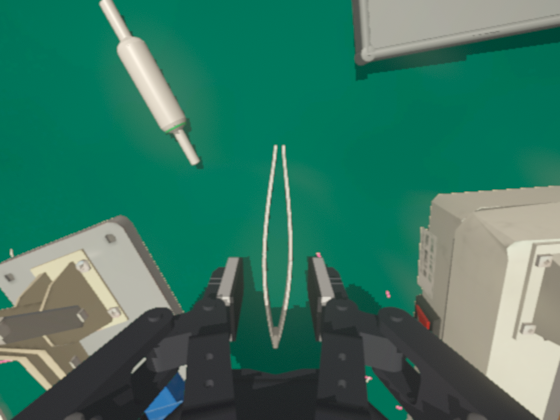

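```bash
python3 - <<'E'
from h import *
c=read_camera('wrist')
P=proj(c,[(280,147),(277,347),(277.5,240),(277.5,260)],.005);print(P.round(4),P[:2].mean(0))
plan(.4885,.0558,.0755,-7.2)
E
```

```text
[[ 0.4974  0.1173  0.005 ]
 [ 0.4799 -0.0073  0.005 ]
 [ 0.4897  0.0667  0.005 ]
 [ 0.4881  0.0543  0.005 ]] [0.48864879 0.05496244 0.005     ]
t 10.85 tcp [0.488 0.055 0.091] jaw -7.4 tilt 0.15 q7 -0.71 w 0.402 F [-0.7 -0.4  1.8]
shift cm [0.07 0.04 1.59] norm 1.6 twist -0.004 (alt 3.138 )
```

>>> move_arm --gripper '[0.4,0.4,0.4,0.3,0.2]' --pt "0 0 0.8" --pt "0 0 1.5" --pt "0 0 1.5" --pt "0 0 1.5" --pt "0 0 1.5" --twist '[0,0,0,0,0]' --squeeze 30

```text
t: 11.27
eef_pos: [0.4891, 0.0552, 0.0781]
tool_rot: [0.0, 0.752, 0.66, 0.0]
contact_force: [-0.1, 0.1, 0.3]
gripper_width: 0.208
```

>>> move_arm --gripper '[0,0,0,0,0]' --pt "0 0 0" --pt "0 0 0" --pt "0 0 0" --pt "0 0 0" --pt "0 0 0" --twist '[0,0,0,0,0]'

```text
t: 11.68
eef_pos: [0.4891, 0.0553, 0.0781]
tool_rot: [0.0, 0.752, 0.66, 0.0]
contact_force: [-1.4, 0.0, 6.5]
gripper_width: 0.17
```

>>> move_arm --gripper '[0,0,0,0,0]' --pt "0 0 -2" --pt "0 0 -5" --pt "0 0 -9" --pt "0 0 -13" --pt "0 0 -16" --twist '[0,0,0,0,0]'

```text
t: 12.1
eef_pos: [0.489, 0.0555, 0.2404]
tool_rot: [0.0, 0.751, 0.66, 0.001]
contact_force: [0.5, 0.2, -0.2]
gripper_width: 0.169
```

```bash
python3 - <<'E'
from h import *
c=save('wrist','w9')
plan(.47,.21,.25,-88)
E
```

```text
t 12.15 tcp [0.492 0.056 0.245] jaw -7.4 tilt 0.56 q7 -0.55 w 0.164 F [1.9 0.7 4.2]
shift cm [14.98 -4.12 -0.48] norm 15.5 twist 1.406 (alt -1.736 )
```

View pics/w9.png

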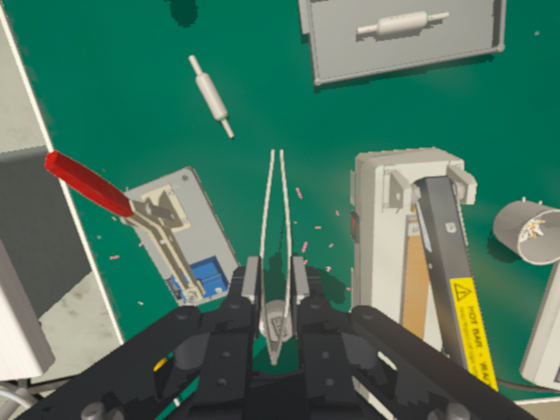

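The tweezers are held. I'll carry them to the left compartment of the fitting tray.

>>> move_arm --gripper '[0,0,0,0,0]' --pt "3 -0.8 -0.1" --pt "6 -1.6 -0.2" --pt "9 -2.4 -0.3" --pt "12 -3.2 -0.4" --pt "15 -4 -0.5" --twist '[0.12,0.24,0.36,0.48,0.6]'

```text
t: 12.57
eef_pos: [0.4681, 0.2102, 0.2424]
tool_rot: [0.0, 0.914, 0.405, -0.0]
contact_force: [0.1, 0.3, -0.2]
gripper_width: 0.17
```

```bash
python3 - <<'E'
from h import *
plan(.6155,.262,.18,-88)
E
```

```text
t 12.57 tcp [0.468 0.21  0.242] jaw -42.2 tilt 0.02 q7 -1.45 w 0.17 F [ 0.1  0.3 -0.2]
shift cm [13.74  7.44  6.24] norm 16.8 twist 0.8 (alt -2.342 )
```

>>> move_arm --gripper '[0,0,0,0,0]' --pt "2.7 1.5 1" --pt "5.5 3 2" --pt "8.2 4.5 3.2" --pt "11 6 4.6" --pt "13.7 7.4 6.2" --twist '[0.12,0.24,0.36,0.48,0.6]'

```text
t: 12.98
eef_pos: [0.6167, 0.2622, 0.1799]
tool_rot: [0.0, 0.993, 0.117, 0.0]
contact_force: [0.3, -0.4, 0.8]
gripper_width: 0.168
```

>>> move_arm --gripper '[0,0,0,0,0]' --pt "0 0 1" --pt "0 0 3" --pt "0 0 5" --pt "0 0 6.5" --pt "0 0 6.5" --twist '[0.1,0.2,0.2,0.2,0.2]'

```text
t: 13.4
eef_pos: [0.6129, 0.2608, 0.1116]
tool_rot: [0.001, 1.0, 0.021, -0.003]
contact_force: [0.3, 0.2, -0.3]
gripper_width: 0.172
```

```bash
python3 - <<'E'
from h import *
c=save('wrist','w10'); c=read_camera('wrist')
plan(.6155,.262,.081,-88)
E
```

```text
t 13.5 tcp [0.615 0.262 0.115] jaw -87.6 tilt 0.07 q7 -2.17 w 0.17 F [ 0.4  0.4 -0.9]
shift cm [ 0.08 -0.03  3.42] norm 3.4 twist 0.006 (alt -3.135 )
```

View pics/w10.png

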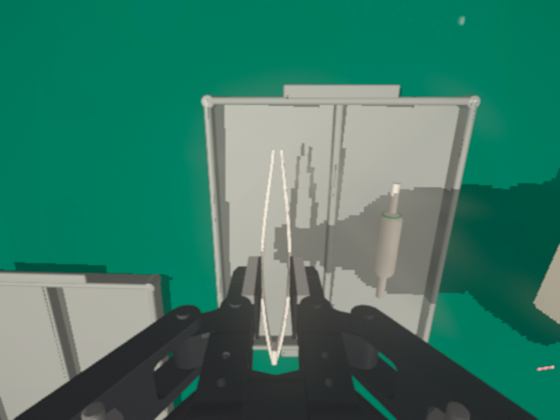

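>>> move_arm --gripper '[0,0,0,0,0]' --pt "0 0 1.2" --pt "0 0 2.2" --pt "0 0 3.0" --pt "0 0 3.4" --pt "0 0 3.4" --twist '[0,0,0,0,0]'

```text
t: 13.92
eef_pos: [0.6149, 0.2617, 0.0813]
tool_rot: [0.0, 1.0, 0.02, -0.0]
contact_force: [-0.2, 0.4, 0.1]
gripper_width: 0.174
```

>>> move_arm --gripper '[0,0.2,0.24,0.28,0.32]' --pt "0 0 0" --pt "0 0 0" --pt "0 0 0" --pt "0 0 0" --pt "0 0 0" --twist '[0,0,0,0,0]'

```text
t: 14.33
eef_pos: [0.6151, 0.2618, 0.0816]
tool_rot: [-0.0, 1.0, 0.02, 0.0]
contact_force: [0.6, -0.1, -0.9]
gripper_width: 0.32
```

>>> move_arm --gripper '[0.32,0.32,0.32,0.32,0.32]' --pt "0 0 -2" --pt "0 0 -5" --pt "0 0 -9" --pt "0 0 -13" --pt "0 0 -16" --twist '[0,0,0,0,0]'

```text
t: 14.75
eef_pos: [0.6156, 0.2622, 0.2451]
tool_rot: [-0.001, 1.0, 0.02, 0.001]
contact_force: [0.7, 0.8, 0.3]
gripper_width: 0.322
```

```bash
python3 - <<'E'
from h import *
c=save('wrist','w11')
for q in ['tweezers','pin_gauge_1','fitting_tray']:
    print(q,[(np.round(d['centre'],3).tolist(),round(d['p'],2)) for d in spot_point(q,'wrist')][:3])
plan(.442,.1525,.24,18)
E
```

```text
tweezers [([0.616, 0.262, 0.002], 0.56)]
pin_gauge_1 [([0.615, 0.189, 0.003], 0.94), ([0.617, 0.259, 0.004], 0.44)]
fitting_tray [([0.618, 0.226, -0.002], 0.95)]
t 14.95 tcp [0.615 0.262 0.243] jaw -87.7 tilt 0.12 q7 -2.14 w 0.322 F [ 0.   0.5 -1.9]
shift cm [-17.77  10.23   0.22] norm 20.5 twist 1.297 (alt -1.844 )
```

View pics/w11.png

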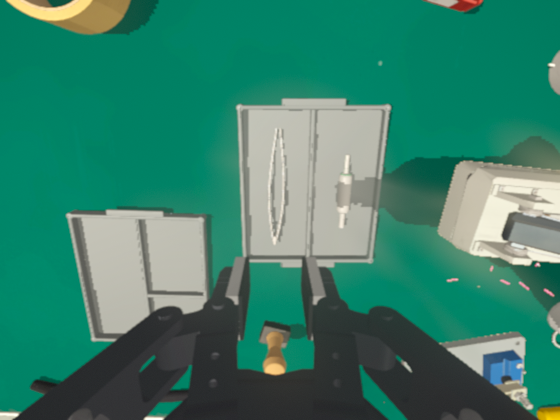

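The fitting kit is complete. Gauge A is next; the twist is -1.84, so q7 unwinds.

>>> move_arm --gripper '[0.4,0.4,0.4,0.4,0.4]' --pt "-3.5 2 0" --pt "-7.1 4 0" --pt "-10.6 6 0" --pt "-14.2 8.2 0" --pt "-17.8 10.2 0" --twist '[-0.12,-0.24,-0.36,-0.48,-0.6]'

```text
t: 15.37
eef_pos: [0.4388, 0.151, 0.2396]
tool_rot: [0.0, 0.948, 0.318, -0.002]
contact_force: [-0.3, -0.2, 0.4]
gripper_width: 0.398
```

>>> move_arm --gripper '[0.4,0.4,0.4,0.4,0.4]' --pt "0 0 0" --pt "0 0 0" --pt "0 0 0" --pt "0 0 0" --pt "0 0 0" --twist '[-0.12,-0.24,-0.36,-0.48,-0.6]'

```text
t: 15.78
eef_pos: [0.4404, 0.1521, 0.24]
tool_rot: [-0.0, 0.812, 0.584, -0.001]
contact_force: [-0.1, 0.8, -0.2]
gripper_width: 0.4
```

>>> move_arm --gripper '[0.4,0.4,0.4,0.4,0.4]' --pt "0 0 0" --pt "0 0 0" --pt "0 0 0" --pt "0 0 0" --pt "0 0 0" --twist '[-0.12,-0.24,-0.36,-0.48,-0.6]'

```text
t: 16.2
eef_pos: [0.4404, 0.1522, 0.24]
tool_rot: [-0.001, 0.603, 0.798, -0.001]
contact_force: [0.5, -0.5, 0.7]
gripper_width: 0.403
```

```bash
python3 - <<'E'
from h import *
c=read_camera('wrist')
look('pin_gauge_1',.0065,'w12')
plan(.442,.1525,.0765,18)
E
```

```text
pin_gauge_1 0.82 688 mean [0.6181 0.1901] yaw 1.6 [0.076 0.014] rect [619.7 190. ] [80.1 13.6] 2.1
pin_gauge_1 0.74 672 mean [0.4417 0.1542] yaw 108.1 [0.075 0.013] rect [442.2 151.9] [12.4 78. ] 16.8
point [([0.441, 0.152, -0.001], 0.64), ([0.614, 0.188, -0.0], 0.59)]
t 16.4 tcp [0.441 0.152 0.241] jaw 15.2 tilt 0.12 q7 -0.39 w 0.399 F [-0.7  0.6  1. ]
shift cm [-1.000e-02  1.500e-01  1.641e+01] norm 16.4 twist -0.048 (alt 3.093 )
```

View pics/w12.png

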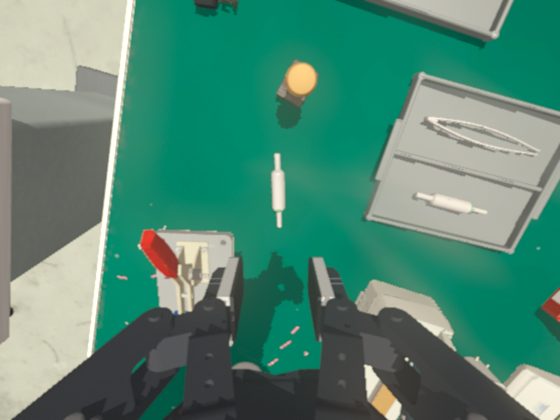

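>>> move_arm --gripper '[0.4,0.4,0.4,0.4,0.4]' --pt "0 0.1 4" --pt "0 0.1 8" --pt "0 0.1 12" --pt "0 0.1 14.5" --pt "0 0.1 15.4" --twist '[-0.05,-0.05,-0.05,-0.05,-0.05]'

```text
t: 16.82
eef_pos: [0.44, 0.152, 0.0838]
tool_rot: [-0.002, 0.586, 0.81, -0.003]
contact_force: [-0.9, 0.1, 0.2]
gripper_width: 0.4
```

```bash
python3 - <<'E'
from h import *
c=read_camera('wrist')
look('pin_gauge_1',.0065,'w13')
plan(.442,.1525,.0765,17.8)
E
```

```text
pin_gauge_1 0.76 228 mean [0.5875 0.1886] yaw 177.1 [0.017 0.006] rect [587.8 188.9] [ 5.8 16.7] 89.2
pin_gauge_1 0.61 2233 mean [0.4413 0.1548] yaw 107.8 [0.074 0.013] rect [442.2 151.4] [13.7 79.2] 16.8
point [([0.444, 0.153, -0.001], 0.92)]
t 17.02 tcp [0.443 0.153 0.089] jaw 18.3 tilt 0.08 q7 -0.57 w 0.399 F [0.6 0.8 0.7]
shift cm [-0.06 -0.13  1.21] norm 1.2 twist 0.009 (alt -3.133 )
```

View pics/w13.png

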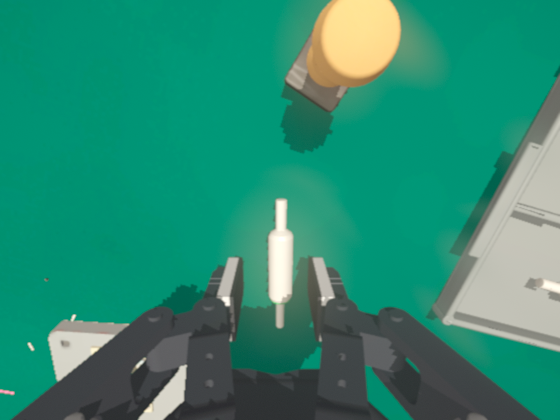

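>>> move_arm --gripper '[0.4,0.4,0.4,0.2,0.1]' --pt "0 0 0.7" --pt "0 0 1.2" --pt "0 0 1.2" --pt "0 0 1.2" --pt "0 0 1.2" --twist '[0,0,0,0,0]' --squeeze 40

```text
t: 17.43
eef_pos: [0.4426, 0.153, 0.076]
tool_rot: [0.0, 0.586, 0.811, 0.0]
contact_force: [-3.4, -2.0, 22.3]
gripper_width: 0.135
```

>>> move_arm --gripper '[0,0,0,0,0]' --pt "0 0 0" --pt "0 0 0" --pt "0 0 0" --pt "0 0 0" --pt "0 0 0" --twist '[0,0,0,0,0]'

```text
t: 17.85
eef_pos: [0.4427, 0.153, 0.0761]
tool_rot: [0.0, 0.586, 0.811, 0.0]
contact_force: [-1.4, -1.0, 5.8]
gripper_width: 0.133
```

>>> move_arm --gripper '[0,0,0,0,0]' --pt "0 0 -2" --pt "0 0 -5" --pt "0 0 -9" --pt "0 0 -13" --pt "0 0 -16" --twist '[0,0,0,0,0]'

```text
t: 18.27
eef_pos: [0.4425, 0.1533, 0.2384]
tool_rot: [0.0, 0.585, 0.811, 0.001]
contact_force: [0.6, -0.8, -0.2]
gripper_width: 0.128
```

```bash
python3 - <<'E'
from h import *
c=save('wrist','w14');c=read_camera('wrist')
plan(.499,.442,.2,91.5)
E
```

```text
t 18.37 tcp [0.445 0.154 0.24 ] jaw 18.3 tilt 0.54 q7 -0.36 w 0.135 F [0.2 0.4 0.3]
shift cm [25.62 14.15  4.17] norm 29.6 twist -1.277 (alt 1.864 )
```

View pics/w14.png

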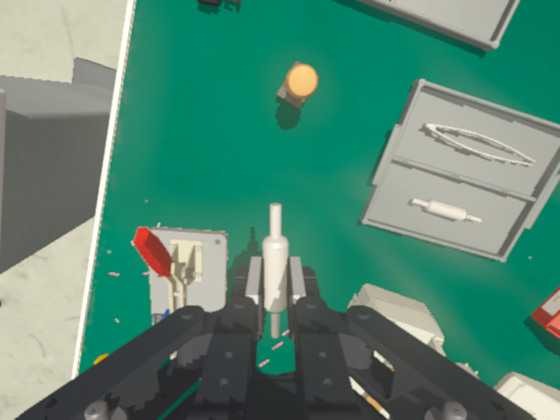

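>>> move_arm --gripper '[0,0,0,0,0]' --pt "3.4 1.9 0" --pt "6.8 3.8 0" --pt "10.2 5.7 0" --pt "13.6 7.6 0" --pt "17 9.4 0" --twist '[-0.12,-0.24,-0.36,-0.48,-0.6]'

```text
t: 18.78
eef_pos: [0.4782, 0.3451, 0.2347]
tool_rot: [-0.0, 0.317, 0.948, -0.0]
contact_force: [0.3, -0.3, -0.4]
gripper_width: 0.132
```

```bash
python3 - <<'E'
from h import *
plan(.499,.442,.18,91.5)
E
```

```text
t 18.78 tcp [0.478 0.345 0.235] jaw 53.0 tilt 0.06 q7 -0.15 w 0.132 F [ 0.3 -0.3 -0.4]
shift cm [4.17 8.99 5.46] norm 11.3 twist -0.672 (alt 2.47 )
```

>>> move_arm --gripper '[0,0,0,0,0]' --pt "1 2.2 1" --pt "2 4.5 2" --pt "3.2 6.8 3.5" --pt "4.2 9 5" --pt "4.2 9 5.5" --twist '[-0.12,-0.24,-0.36,-0.48,-0.6]'

```text
t: 19.2
eef_pos: [0.4975, 0.4449, 0.1775]
tool_rot: [-0.002, 0.021, 1.0, 0.001]
contact_force: [0.2, -0.7, -0.4]
gripper_width: 0.135
```

>>> move_arm --gripper '[0,0,0,0,0]' --pt "0 0 1" --pt "0 0 3" --pt "0 0 5" --pt "0 0 6.5" --pt "0 0 6.5" --twist '[-0.07,-0.07,-0.07,-0.07,-0.07]'

```text
t: 19.62
eef_pos: [0.4978, 0.4389, 0.1112]
tool_rot: [-0.002, -0.01, 1.0, -0.002]
contact_force: [0.3, -1.1, -1.4]
gripper_width: 0.131
```

```bash
python3 - <<'E'
from h import *
c=save('wrist','w15'); c=read_camera('wrist')
print([(np.round(d['centre'],3).tolist(),round(d['p'],2)) for d in spot_point('inspection_tray','wrist')][:3])
plan(.499,.442,.0795,91.5)
E
```

```text
[([0.497, 0.41, 0.0], 0.87)]
t 19.77 tcp [0.499 0.441 0.116] jaw 91.1 tilt 0.03 q7 0.27 w 0.129 F [-1.3  0.1 -0.7]
shift cm [0.02 0.07 3.65] norm 3.7 twist -0.007 (alt 3.135 )
```

View pics/w15.png

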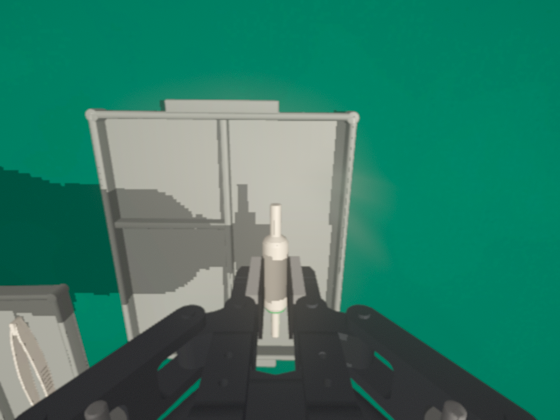

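>>> move_arm --gripper '[0,0,0,0,0]' --pt "0 0.1 1.2" --pt "0 0.1 2.4" --pt "0 0.1 3.2" --pt "0 0.1 3.6" --pt "0 0.1 3.6" --twist '[0,0,0,0,0]'

```text
t: 20.18
eef_pos: [0.499, 0.4417, 0.0793]
tool_rot: [-0.0, -0.01, 1.0, -0.001]
contact_force: [0.3, 0.9, -0.5]
gripper_width: 0.132
```

>>> move_arm --gripper '[0,0.16,0.2,0.25,0.3]' --pt "0 0 0" --pt "0 0 0" --pt "0 0 0" --pt "0 0 0" --pt "0 0 0" --twist '[0,0,0,0,0]'

```text
t: 20.6
eef_pos: [0.4993, 0.4419, 0.0795]
tool_rot: [0.0, -0.01, 1.0, 0.0]
contact_force: [-0.7, -0.7, -0.2]
gripper_width: 0.301
```

>>> move_arm --gripper '[0.3,0.3,0.3,0.5,0.5]' --pt "0 0 -2" --pt "0 0 -5" --pt "0 0 -9" --pt "0 0 -13" --pt "0 0 -16" --twist '[0,0,0,0,0]'

```text
t: 21.02
eef_pos: [0.4993, 0.4427, 0.243]
tool_rot: [0.001, -0.01, 1.0, 0.001]
contact_force: [0.5, 0.8, -0.1]
gripper_width: 0.494
```

```bash
python3 - <<'E'
from h import *
c=save('wrist','w16'); c=read_camera('wrist')
for q in ['inspection_tray','pin_gauge_1','qc_stamp']: print(q,[(np.round(d['centre'],3).tolist(),round(d['p'],2)) for d in spot_point(q,'wrist')][:3])
plan(.43,.255,.24,91.5)
E
```

```text
inspection_tray [([0.495, 0.412, 0.0], 0.93)]
pin_gauge_1 [([0.499, 0.443, 0.004], 0.84), ([0.617, 0.226, -0.005], 0.31)]
qc_stamp [([0.428, 0.256, -0.002], 0.84)]
t 21.27 tcp [0.499 0.441 0.239] jaw 91.1 tilt 0.05 q7 0.35 w 0.501 F [ 0.1 -0.5 -0.2]
shift cm [  7.27 -18.51  -0.08] norm 19.9 twist -0.007 (alt 3.134 )
```

View pics/w16.png

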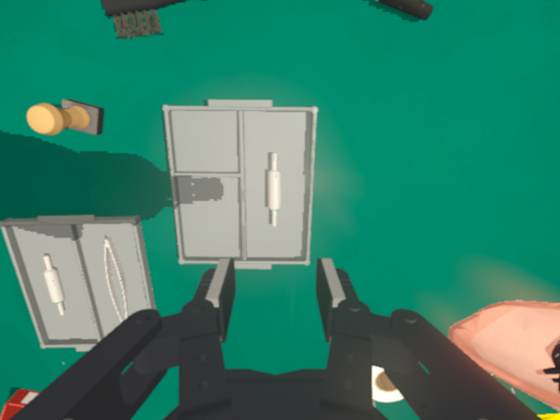

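```bash
python3 - <<'E'
from h import *
c=read_camera('wrist')
P=proj(c,[(168,107.5),(315,108.5),(307,263),(183,263.5)],.013); print(P.round(4),P.mean(0).round(4))
P=proj(c,[(242.5,109),(244.5,262),(178,174),(240,174)],.011); print(P.round(4))
E
```

```text
[[0.419  0.34   0.013 ]
 [0.4172 0.4756 0.013 ]
 [0.5776 0.4768 0.013 ]
 [0.581  0.3411 0.013 ]] [0.4987 0.4084 0.013 ]
[[0.419  0.4085 0.011 ]
 [0.5789 0.4083 0.011 ]
 [0.4817 0.3434 0.011 ]
 [0.4805 0.4051 0.011 ]]
```

>>> move_arm --gripper '[0.6,0.6,0.6,0.6,0.6]' --pt "1.4 -3.7 0" --pt "2.9 -7.4 0" --pt "4.4 -11.1 0" --pt "5.8 -14.8 0" --pt "7.3 -18.5 0" --twist '[0,0,0,0,0]'

```text
t: 21.73
eef_pos: [0.4284, 0.2532, 0.2378]
tool_rot: [-0.001, -0.01, 1.0, -0.001]
contact_force: [0.9, 0.1, 1.0]
gripper_width: 0.597
```

```bash
python3 - <<'E'
from h import *
c=read_camera('wrist');c=read_camera('wrist')
c=look('qc_stamp',.048,'w17')
plan(.43,.255,.102,91.5)
E
```

```text
qc_stamp 0.82 1292 mean [0.4228 0.2543] yaw 8.7 [0.044 0.032] rect [424.6 253.5] [31.2 40.9] 82.5
point [([0.43, 0.254, -0.0], 0.57)]
t 21.98 tcp [0.43  0.255 0.239] jaw 91.1 tilt 0.05 q7 0.53 w 0.601 F [-0.1  0.   0.2]
shift cm [-0.02 -0.04 13.7 ] norm 13.7 twist -0.008 (alt 3.134 )
```

View pics/w17.png

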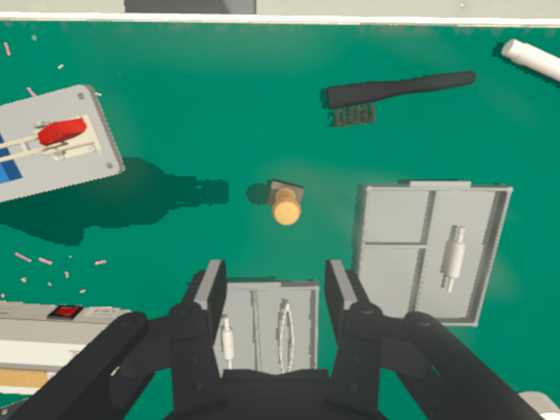

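```bash
python3 - <<'E'
from h import *
c=read_camera('wrist')
h=cv2.cvtColor(c['pixels'],cv2.COLOR_RGB2HSV)
m=np.zeros((420,560),np.uint8); m[180:235,260:310]=((h[...,0]<25)&(h[...,1]>90)&(h[...,2]>170))[180:235,260:310]
ct=max(cv2.findContours(m,0,2)[0],key=len); print(cv2.minEnclosingCircle(ct))
(x,y),r=cv2.minEnclosingCircle(ct)
for z in (.05,.055,.06): print(z,proj(c,[(x,y)],z).round(4), 2*r/c['fx'])
E
```

```text
((275.5, 202.0), 18.172880172729492)
0.05 [[0.4273 0.255  0.05  ]] 0.11939790557179024
0.055 [[0.4257 0.2549 0.055 ]] 0.11939790557179024
0.06 [[0.4241 0.2549 0.06  ]] 0.11939790557179024
```

```bash
python3 - <<'E'
from h import *
c=read_camera('wrist')
for z in (.045,.05,.055): print(z,proj(c,[(286,209)],z).round(4))
print(proj(c,[(276,180),(303,184),(270,203)],.011).round(4))
p=c['pixels'][165:240,250:330,::-1]; cv2.imwrite('pics/st.png',cv2.resize(p,None,fx=6,fy=6,interpolation=cv2.INTER_CUBIC))
E
```

```text
0.045 [[0.4356 0.2659 0.045 ]]
0.05 [[0.4339 0.2657 0.05  ]]
0.055 [[0.4322 0.2654 0.055 ]]
[[0.4166 0.2564 0.011 ]
 [0.4202 0.2837 0.011 ]
 [0.4409 0.2508 0.011 ]]
```

View pics/st.png

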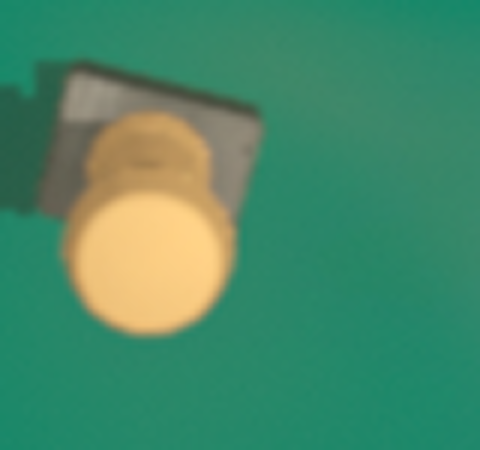

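```bash
python3 - <<'E'
from h import *
c=save('wrist','w18')
plan(.43,.255,.102,91.1)
for z in (.045,.05,.06): print(z,proj(c,[(275,208)],z).round(4))
# foot corners in crop -> world
f=np.array([(78,63),(262,107),(40,212)])/6+[250,165]
print(proj(c,f,.011).round(4))
E
```

```text
t 22.13 tcp [0.43  0.257 0.239] jaw 91.2 tilt 0.08 q7 0.53 w 0.603 F [-0.   0.3 -0.7]
shift cm [-0.02 -0.22 13.74] norm 13.7 twist 0.002 (alt -3.14 )
0.045 [[0.4348 0.2563 0.045 ]]
0.05 [[0.4331 0.2563 0.05  ]]
0.06 [[0.4298 0.2562 0.06  ]]
[[0.4123 0.2439 0.011 ]
 [0.4192 0.2748 0.011 ]
 [0.4384 0.2376 0.011 ]]
```

>>> move_arm --gripper '[0.6,0.6,0.6,0.6,0.6]' --pt "0.1 -0.1 3.5" --pt "0.1 -0.1 7" --pt "0.1 -0.1 10.5" --pt "0.1 -0.1 12.7" --pt "0.1 -0.1 13.6" --twist '[0,0,0,0,0]'

```text
t: 22.55
eef_pos: [0.4272, 0.2548, 0.1003]
tool_rot: [-0.002, -0.011, 1.0, -0.001]
contact_force: [0.1, -0.4, 0.6]
gripper_width: 0.598
```

```bash
python3 - <<'E'
from h import *
c=save('wrist','w19'); c=read_camera('wrist')
plan(.429,.256,.102,91.1)
E
```

```text
t 22.65 tcp [0.428 0.255 0.102] jaw 91.2 tilt 0.17 q7 0.33 w 0.598 F [-0.8 -0.6  0.8]
shift cm [-0.11  0.07  0.03] norm 0.1 twist 0.002 (alt -3.14 )
```

View pics/w19.png

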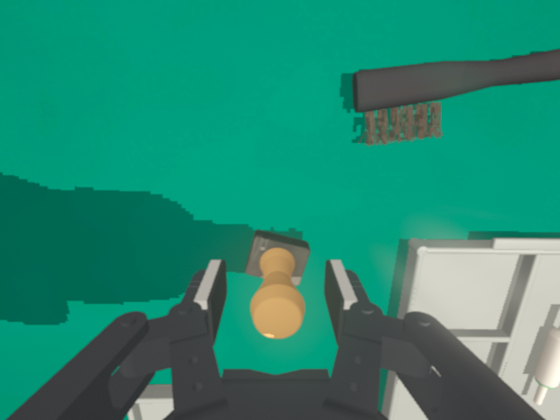

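>>> move_arm --gripper '[0.4,0.3,0.2,0.1,0]' --pt "0 0 0" --pt "0 0 0" --pt "0 0 0" --pt "0 0 0" --pt "0 0 0" --twist '[0,0,0,0,0]' --squeeze 40

```text
t: 23.07
eef_pos: [0.4297, 0.2557, 0.1052]
tool_rot: [0.001, -0.01, 1.0, 0.001]
contact_force: [-1.1, 1.4, 7.9]
gripper_width: 0.248
```

>>> move_arm --gripper '[0,0,0,0,0]' --pt "0 0 0" --pt "0 0 0" --pt "0 0 -1" --pt "0 0 -2.5" --pt "0 0 -4" --twist '[0,0,0,0,0]'

```text
t: 23.48
eef_pos: [0.4286, 0.254, 0.1445]
tool_rot: [-0.0, -0.01, 1.0, -0.0]
contact_force: [0.1, -0.1, -0.5]
gripper_width: 0.248
```

```bash
python3 - <<'E'
from h import *
c=save('wrist','w20'); c=read_camera('wrist')
plan(.450,.3735,.15,91.1)
E
```

```text
t 23.58 tcp [0.43  0.255 0.146] jaw 91.1 tilt 0.22 q7 0.39 w 0.246 F [-0.2  0.7 -0.6]
shift cm [-2.24 11.8  -0.37] norm 12.0 twist -0.001 (alt 3.141 )
```

View pics/w20.png

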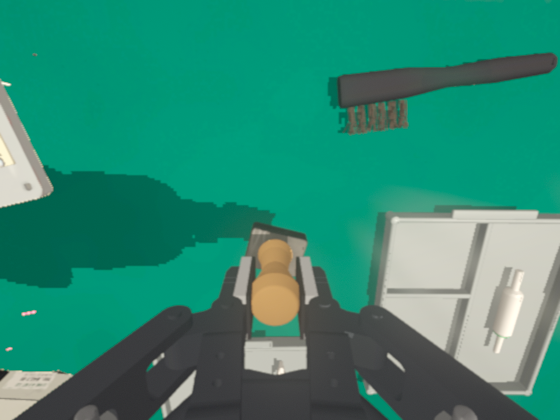

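>>> move_arm --gripper '[0,0,0,0,0]' --pt "-0.6 3 -0.5" --pt "-1.2 6 -0.5" --pt "-1.8 9 -0.5" --pt "-2.2 11.8 -0.5" --pt "-2.2 11.8 -0.5" --twist '[0,0,0,0,0]'

```text
t: 24.0
eef_pos: [0.4479, 0.3789, 0.1495]
tool_rot: [0.0, -0.012, 1.0, 0.003]
contact_force: [0.3, 0.6, 1.2]
gripper_width: 0.244
```

>>> move_arm --gripper '[0,0,0,0,0]' --pt "0 0 0" --pt "0 0 1" --pt "0 0 2" --pt "0 0 2" --pt "0 0 2" --twist '[0,0,0,0,0]'

```text
t: 24.42
eef_pos: [0.4483, 0.3712, 0.1272]
tool_rot: [-0.001, -0.009, 1.0, -0.001]
contact_force: [1.0, -0.1, 0.2]
gripper_width: 0.248
```

```bash
python3 - <<'E'
from h import *
c=save('wrist','w21'); c=read_camera('wrist')
plan(.450,.3735,.1095,91.1)
E
```

```text
t 24.52 tcp [0.449 0.372 0.128] jaw 91.1 tilt 0.03 q7 0.25 w 0.244 F [ 0.3 -0.2 -0.2]
shift cm [-0.14  0.12  1.89] norm 1.9 twist -0.001 (alt 3.141 )
```

View pics/w21.png

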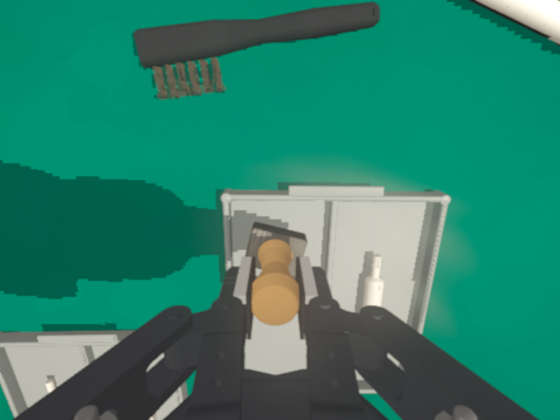

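>>> move_arm --gripper '[0,0,0,0,0]' --pt "-0.1 0.1 0.7" --pt "-0.1 0.1 1.4" --pt "-0.1 0.1 1.8" --pt "-0.1 0.1 1.8" --pt "-0.1 0.1 1.8" --twist '[0,0,0,0,0]'

```text
t: 24.93
eef_pos: [0.4493, 0.3738, 0.1101]
tool_rot: [-0.0, -0.01, 1.0, -0.0]
contact_force: [0.3, -0.1, -0.7]
gripper_width: 0.25
```

```bash
python3 - <<'E'
from h import *
c=save('side','s6'); c=read_camera('wrist')
plan(.450,.3735,.1095,91.1)
p=c=cv2.imread('pics/s6.png')[200:320,90:260]; cv2.imwrite('pics/s6c.png',cv2.resize(p,None,fx=4.5,fy=4.5,interpolation=cv2.INTER_CUBIC))
E
```

```text
t 25.03 tcp [0.45  0.374 0.111] jaw 91.1 tilt 0.01 q7 0.24 w 0.25 F [ 0.2  0.8 -0.6]
shift cm [-0.05 -0.07  0.12] norm 0.1 twist 0.0 (alt -3.141 )
```

View pics/s6c.png

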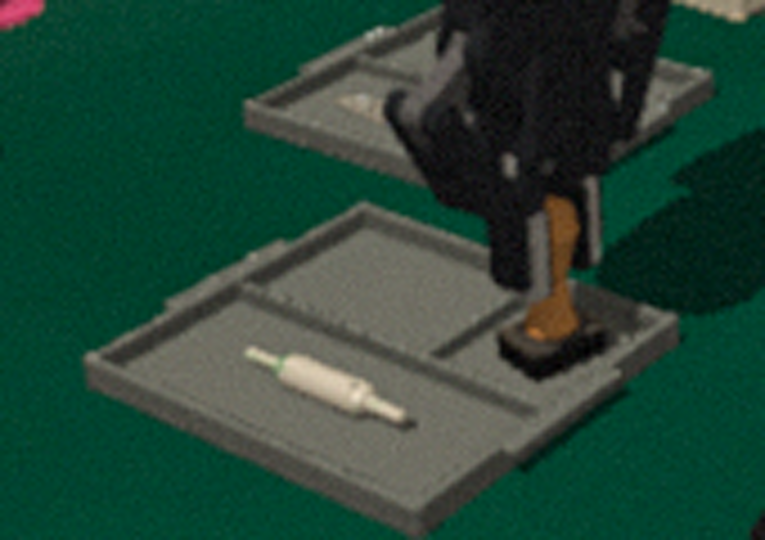

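>>> move_arm --gripper '[0,0,0,0,0]' --pt "0 0 0.1" --pt "0 0 0.2" --pt "0 0 0.2" --pt "0 0 0.3" --pt "0 0 0.3" --twist '[0,0,0,0,0]'

```text
t: 25.45
eef_pos: [0.4497, 0.3742, 0.1083]
tool_rot: [0.0, -0.01, 1.0, -0.0]
contact_force: [-0.3, -2.1, 5.6]
gripper_width: 0.247
```

>>> move_arm --gripper '[0.27,0.32,0.4,0.5,0.6]' --pt "0 0 0" --pt "0 0 0" --pt "0 0 0" --pt "0 0 0" --pt "0 0 0" --twist '[0,0,0,0,0]'

```text
t: 25.87
eef_pos: [0.4495, 0.3739, 0.1074]
tool_rot: [-0.0, -0.01, 1.0, -0.0]
contact_force: [-0.2, -0.1, -0.0]
gripper_width: 0.596
```

>>> move_arm --gripper '[0.6,0.6,0.6,0.6,0.6]' --pt "0 0 -2" --pt "0 0 -5" --pt "0 0 -9" --pt "0 0 -12" --pt "0 0 -14" --twist '[0,0,0,0,0]'

```text
t: 26.28
eef_pos: [0.4498, 0.375, 0.2509]
tool_rot: [0.001, -0.01, 1.0, 0.001]
contact_force: [-0.5, -0.8, 0.5]
gripper_width: 0.602
```

```bash
python3 - <<'E'
from h import *
c=read_camera('wrist');c=save('wrist','w22'); 
for q in ['inspection_tray','qc_stamp','tally_counter']: print(q,[(np.round(d['centre'],3).tolist(),round(d['p'],2)) for d in spot_point(q,'wrist')][:3])
plan(.43,.16,.24,91.1)
E
```

```text
inspection_tray [([0.501, 0.41, -0.002], 0.67)]
qc_stamp [([0.446, 0.375, 0.006], 0.62)]
tally_counter []
t 26.53 tcp [0.449 0.373 0.247] jaw 91.1 tilt 0.08 q7 0.37 w 0.598 F [-0.5 -0.5 -0.5]
shift cm [  2.34 -21.29   0.69] norm 21.4 twist -0.0 (alt 3.141 )
```

View pics/w22.png

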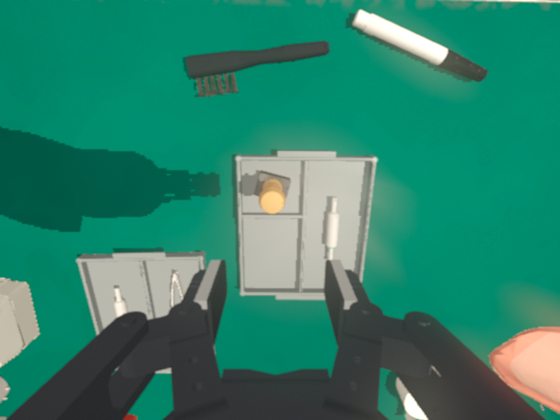

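The stamp stands in the small compartment, at (272,195). Now the counter.

>>> move_arm --gripper '[0.9,0.9,0.9,0.9,0.9]' --pt "0.5 -4 0" --pt "0.5 -8 0" --pt "0.5 -12 0" --pt "0.5 -16 0" --pt "0.5 -20 0" --twist '[0,0,0,0,0]'

```text
t: 26.95
eef_pos: [0.4473, 0.1716, 0.246]
tool_rot: [-0.001, -0.01, 1.0, -0.0]
contact_force: [1.0, -0.5, 0.2]
gripper_width: 0.898
```

>>> move_arm --gripper '[0.9,0.9,0.9,0.9,0.9]' --pt "0 -4 0" --pt "0 -8 0" --pt "0 -12 0" --pt "0 -16 0" --pt "0 -20 0" --twist '[0,0,0,0,0]'

```text
t: 27.37
eef_pos: [0.4509, -0.0283, 0.2463]
tool_rot: [-0.001, -0.01, 1.0, 0.0]
contact_force: [1.1, -0.8, 0.4]
gripper_width: 0.896
```

```bash
python3 - <<'E'
from h import *
plan(.475,-.095,.24,96)
E
```

```text
t 27.37 tcp [ 0.451 -0.028  0.246] jaw 91.1 tilt 0.14 q7 1.21 w 0.896 F [ 1.1 -0.8  0.4]
shift cm [-2.28 -6.72  0.62] norm 7.1 twist -0.086 (alt 3.056 )
```

>>> move_arm --gripper '[0.9,0.9,0.9,0.9,0.9]' --pt "-0.8 -2.5 0.2" --pt "-1.6 -5 0.4" --pt "-2.3 -6.7 0.6" --pt "-2.3 -6.7 0.6" --pt "-2.3 -6.7 0.6" --twist '[-0.03,-0.06,-0.09,-0.09,-0.09]'

```text
t: 27.78
eef_pos: [0.4757, -0.0934, 0.2401]
tool_rot: [-0.001, -0.053, 0.999, 0.001]
contact_force: [0.1, 0.4, -0.2]
gripper_width: 0.903
```

```bash
python3 - <<'E'
from h import *
c=read_camera('wrist');c=read_camera('wrist')
look('tally_counter',.02,'w23')
plan(.475,-.095,.24,96)
E
```

```text
tally_counter 0.59 1960 mean [ 0.4702 -0.1015] yaw 12.2 [0.061 0.046] rect [ 465.1 -106. ] [72.3 48.4] 34.8
point [([0.465, -0.104, -0.006], 0.67)]
t 28.03 tcp [ 0.476 -0.091  0.241] jaw 96.4 tilt 0.02 q7 1.39 w 0.899 F [0.3 0.8 0.1]
shift cm [ 0.16 -0.34  0.15] norm 0.4 twist 0.006 (alt -3.135 )
```

View pics/w23.png

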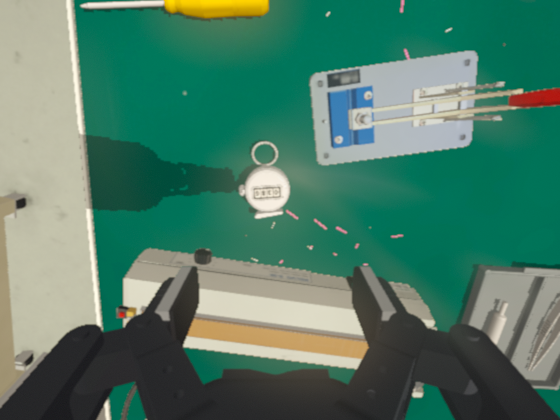

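```bash
python3 - <<'E'
from h import *
c=save('wrist','w24')
P=lambda u,z: proj(c,[u],z).round(4)[0]
b=P((267,189),.024); ring=P((265,153),.003); lev=P((269.5,215),.018)
print(b,ring,lev, np.degrees(np.arctan2(*(b-ring)[1::-1])),np.degrees(np.arctan2(*(lev-ring)[1::-1])))
p=c['pixels'][130:230,220:320,::-1]; cv2.imwrite('pics/ct.png',cv2.resize(p,None,fx=6,fy=6,interpolation=cv2.INTER_CUBIC))
plan(.475,-.1,.24,96)
E
```

```text
[ 0.4702 -0.1008  0.024 ] [ 0.4389 -0.1066  0.003 ] [ 0.499  -0.0954  0.018 ] 10.498031843502304 10.556325963656768
t 28.08 tcp [ 0.476 -0.092  0.242] jaw 96.4 tilt 0.01 q7 1.39 w 0.896 F [-0.4 -0.5 -0.5]
shift cm [ 0.22 -0.82  0.16] norm 0.9 twist 0.006 (alt -3.135 )
```

View pics/ct.png

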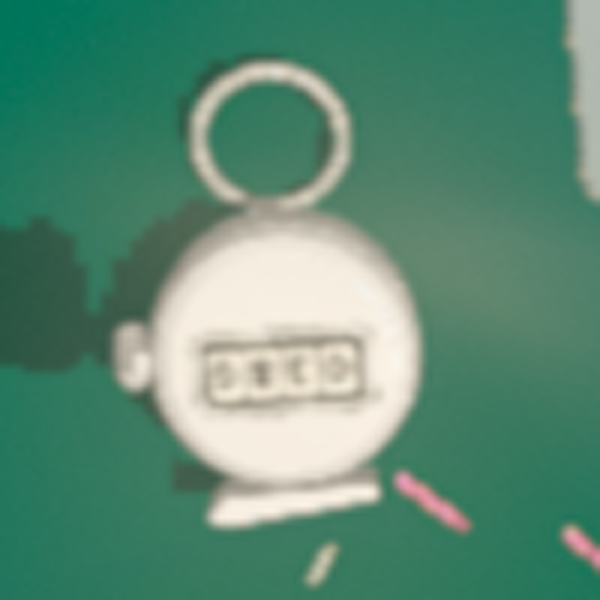

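```bash
python3 - <<'E'
import cv2,numpy as np
a=cv2.imread('pics/w19.png')[235:345,170:390]; b=cv2.imread('pics/w23.png')[235:345,140:410]
c=cv2.imread('pics/w21.png')[235:345,170:390]
f=lambda p:cv2.resize(p,(780,int(p.shape[0]*780/p.shape[1])),interpolation=cv2.INTER_CUBIC)
cv2.imwrite('pics/za.png',f(a)[:390]);cv2.imwrite('pics/zb.png',f(b))
from h import *
o,p,R=pose(); c=read_camera('wrist')
C=-c['R'].T@c['t']; print('cam in tool',(R.T@(C-p)).round(4)); print((c['R']@R).round(4).tolist(), c['fx'],c['cx'],c['cy'])
E
```

```text
cam in tool [ 0.0843 -0.0005 -0.0699]
[[0.0005, 1.0, 0.0008], [-0.9457, 0.0007, -0.325], [-0.325, -0.0005, 0.9457]] 304.40869269357 275.13464560788583 209.6006630087918
```

View pics/za.png

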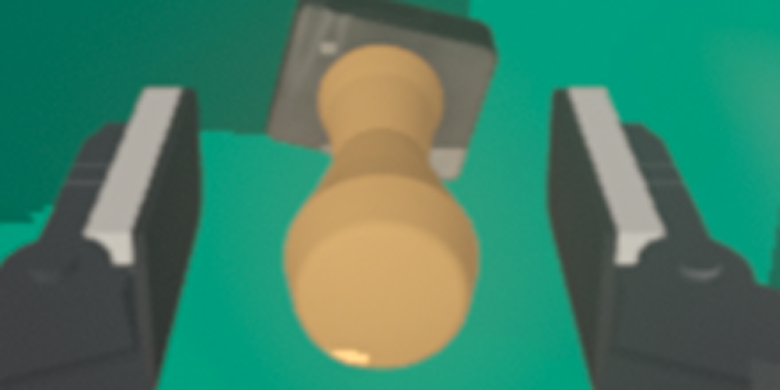

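View pics/zb.png

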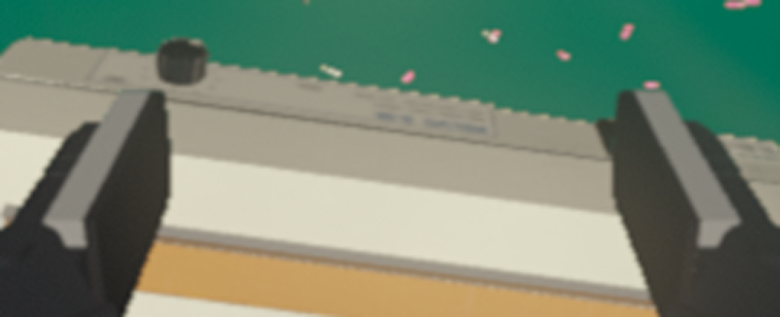

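```bash
python3 - <<'E'
from h import *
c=save('wrist','w25')
for u,z in [((318,163),.005),((330,163),.005),((203,257),.04),((300,262),.05),((160,247),.06),((267.8,189.7),.024),((363,118),.03)]: print(u,proj(c,[u],z).round(3))
plan(.470,-.1005,.08,101)
E
```

```text
(318, 163) [[ 0.443 -0.053  0.005]]
(330, 163) [[ 0.442 -0.041  0.005]]
(203, 257) [[ 0.543 -0.157  0.04 ]]
(300, 262) [[ 0.532 -0.062  0.05 ]]
(160, 247) [[ 0.526 -0.193  0.06 ]]
(267.8, 189.7) [[ 0.471 -0.1    0.024]]
(363, 118) [[ 0.395 -0.023  0.03 ]]
t 28.18 tcp [ 0.476 -0.092  0.242] jaw 96.3 tilt 0.01 q7 1.39 w 0.902 F [ 0.1 -1.  -0.4]
shift cm [ 0.73 -0.77 16.17] norm 16.2 twist -0.082 (alt 3.06 )
```

View pics/w25.png

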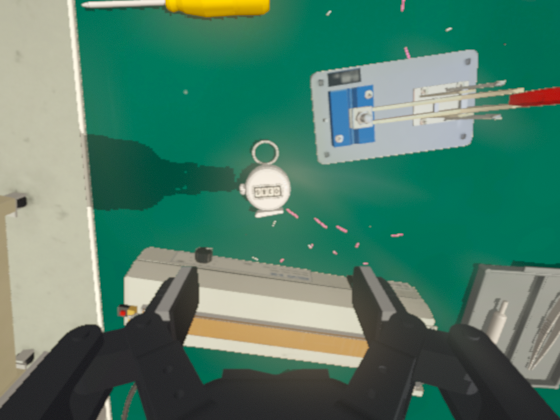

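>>> move_arm --gripper '[0.75,0.72,0.72,0.72,0.72]' --pt "0.6 -0.8 3.5" --pt "0.6 -0.8 7" --pt "0.6 -0.8 10" --pt "0.6 -0.8 12" --pt "0.6 -0.8 13.5" --twist '[0,0,0,0,0]'

```text
t: 28.6
eef_pos: [0.4704, -0.1009, 0.1046]
tool_rot: [-0.001, -0.055, 0.998, 0.0]
contact_force: [0.4, -0.7, -0.1]
gripper_width: 0.72
```

```bash
python3 - <<'E'
from h import *
c=read_camera('wrist');c=read_camera('wrist');c=save('wrist','w26')
plan(.4705,-.1003,.08,97)
E
```

```text
t 28.75 tcp [ 0.471 -0.101  0.106] jaw 96.3 tilt 0.12 q7 1.19 w 0.716 F [0.6 0.5 0.1]
shift cm [0.03 0.05 2.61] norm 2.6 twist -0.012 (alt 3.129 )
```

View pics/w26.png

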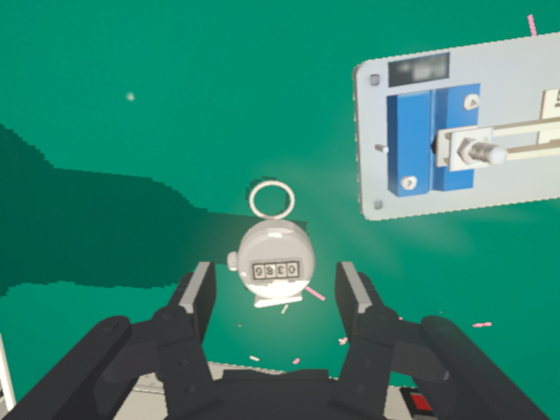

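>>> move_arm --gripper '[0.72,0.72,0.72,0.65,0.6]' --pt "0 0 1" --pt "0 0 2" --pt "0 0 2.6" --pt "0 0 2.6" --pt "0 0 2.6" --twist '[0,0,0,0,0]' --squeeze 40

```text
t: 29.17
eef_pos: [0.4713, -0.1012, 0.0804]
tool_rot: [-0.0, -0.055, 0.999, 0.0]
contact_force: [0.1, -0.3, -0.1]
gripper_width: 0.602
```

```bash
python3 - <<'E'
from h import *
c=read_camera('wrist');c=save('wrist','w27')
plan(.4705,-.1003,.08,97)
E
```

```text
t 29.27 tcp [ 0.472 -0.101  0.081] jaw 96.3 tilt 0.03 q7 1.14 w 0.598 F [ 0.3 -0.4  0.1]
shift cm [0.1  0.1  0.09] norm 0.2 twist -0.013 (alt 3.129 )
```

View pics/w27.png

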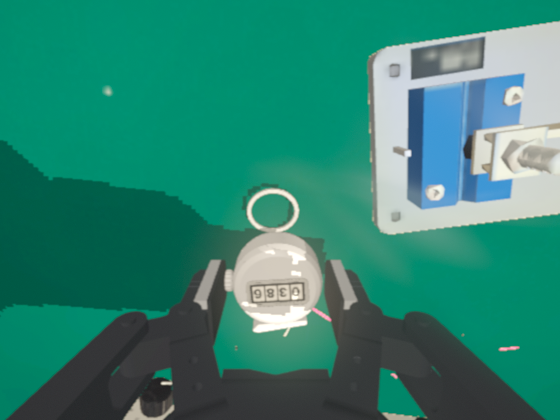

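>>> move_arm --gripper '[0.5,0.4,0.3,0.3,0.3]' --pt "0.1 0.1 0.1" --pt "0.1 0.1 0.1" --pt "0.1 0.1 0.1" --pt "0.1 0.1 0.1" --pt "0.1 0.1 0.1" --twist '[0,0,0,0,0]' --squeeze 50

```text
t: 29.68
eef_pos: [0.4712, -0.1007, 0.0808]
tool_rot: [0.001, -0.054, 0.999, -0.001]
contact_force: [-0.8, -1.2, 9.1]
gripper_width: 0.507
```

```bash
python3 - <<'E'
from h import *
c=read_camera('wrist');c=save('wrist','w28')
plan(.4705,-.1003,.08,97)
E
```

```text
t 29.78 tcp [ 0.471 -0.101  0.081] jaw 96.2 tilt 0.15 q7 1.14 w 0.506 F [-0.5 -1.2  9. ]
shift cm [0.06 0.05 0.07] norm 0.1 twist -0.013 (alt 3.128 )
```

View pics/w28.png

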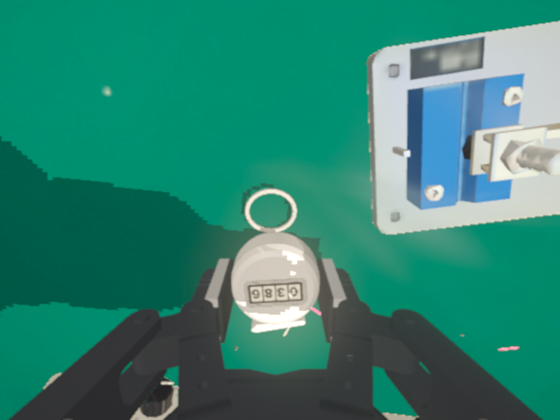

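It grips the round body at w=0.506. Lift.

>>> move_arm --gripper '[0.3,0.3,0.3,0.3,0.3]' --pt "0 0 0" --pt "0 0 -0.7" --pt "0 0 -2" --pt "0 0 -4" --pt "0 0 -7" --twist '[0,0,0,0,0]'

```text
t: 30.2
eef_pos: [0.4687, -0.1001, 0.1491]
tool_rot: [-0.002, -0.055, 0.998, 0.001]
contact_force: [0.2, -1.6, -0.8]
gripper_width: 0.506
```

>>> move_arm --gripper '[0.3,0.3,0.3,0.3,0.3]' --pt "0 0 -3" --pt "0 0 -6" --pt "0 0 -8" --pt "0 0 -9" --pt "0 0 -9" --twist '[0,0,0,0,0]'

```text
t: 30.62
eef_pos: [0.4711, -0.1004, 0.2416]
tool_rot: [0.002, -0.054, 0.999, -0.001]
contact_force: [-0.6, 0.0, -1.7]
gripper_width: 0.506
```

```bash
python3 - <<'E'
from h import *
c=read_camera('wrist');c=save('wrist','w29')
plan(.45,.09,.24,90); plan(.47,.30,.24,87)
E
```

```text
t 30.72 tcp [ 0.47  -0.101  0.239] jaw 96.2 tilt 0.05 q7 1.41 w 0.504 F [ 0.1  1.  -1.1]
shift cm [-0.11 19.16 -0.11] norm 19.2 twist 0.109 (alt -3.033 )
t 30.72 tcp [ 0.47  -0.101  0.239] jaw 96.2 tilt 0.05 q7 1.41 w 0.504 F [ 0.1  1.  -1.1]
shift cm [-4.38 39.82 -0.12] norm 40.1 twist 0.161 (alt -2.98 )
```

View pics/w29.png

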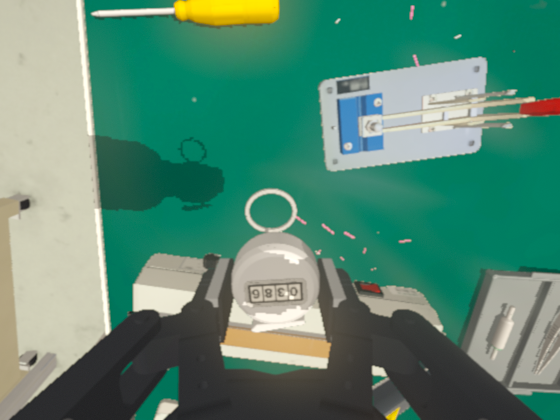

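>>> move_arm --gripper '[0.3,0.3,0.3,0.3,0.3]' --pt "0 3.5 0" --pt "0 7.3 0" --pt "0 11.2 0" --pt "0 15.2 0" --pt "0 19.2 0" --twist '[0.03,0.07,0.1,0.14,0.18]'

```text
t: 31.13
eef_pos: [0.4479, 0.0916, 0.2378]
tool_rot: [-0.002, 0.037, 0.999, -0.0]
contact_force: [1.5, -0.7, -1.1]
gripper_width: 0.505
```

```bash
python3 - <<'E'
from h import *
plan(.5,.25,.24,86);plan(.54,.3765,.18,86)
E
```

```text
t 31.13 tcp [0.448 0.092 0.238] jaw 85.8 tilt 0.18 q7 0.82 w 0.505 F [ 1.5 -0.7 -1.1]
shift cm [-4.03 16.18 -0.24] norm 16.7 twist -0.004 (alt 3.138 )
t 31.13 tcp [0.448 0.092 0.238] jaw 85.8 tilt 0.18 q7 0.82 w 0.505 F [ 1.5 -0.7 -1.1]
shift cm [-7.11 29.09  5.75] norm 30.5 twist -0.004 (alt 3.138 )
```

>>> move_arm --gripper '[0.3,0.3,0.3,0.3,0.3]' --pt "-0.8 3.6 0" --pt "-1.7 7.2 0" --pt "-2.6 10.8 0" --pt "-3.5 14.4 0" --pt "-4.4 18 0" --twist '[0,0,0,0,0]'

```text
t: 31.55
eef_pos: [0.5054, 0.2682, 0.237]
tool_rot: [-0.002, 0.035, 0.999, -0.001]
contact_force: [0.5, -0.4, -0.4]
gripper_width: 0.509
```

>>> move_arm --gripper '[0.3,0.3,0.3,0.3,0.3]' --pt "-0.8 3.6 0" --pt "-1.7 7.2 0.5" --pt "-2.7 11 2" --pt "-2.7 11 4" --pt "-2.7 11 5.5" --twist '[0,0,0,0,0]'

```text
t: 31.97
eef_pos: [0.5387, 0.3771, 0.1805]
tool_rot: [-0.002, 0.033, 0.999, -0.001]
contact_force: [0.3, -0.9, -2.1]
gripper_width: 0.504
```

```bash
python3 - <<'E'
from h import *
c=read_camera('wrist');c=read_camera('wrist');c=save('wrist','w30')
plan(.54,.3765,.12,86)
print([(np.round(d['centre'],3).tolist(),round(d['p'],2)) for d in spot_point('inspection_tray','wrist')][:3])
E
```

```text
t 32.12 tcp [0.54  0.373 0.181] jaw 85.9 tilt 0.35 q7 0.35 w 0.505 F [-0.9  0.2 -1.4]
shift cm [-0.03  0.42  6.14] norm 6.2 twist -0.001 (alt 3.14 )
[([0.501, 0.413, 0.002], 0.96)]
```

View pics/w30.png

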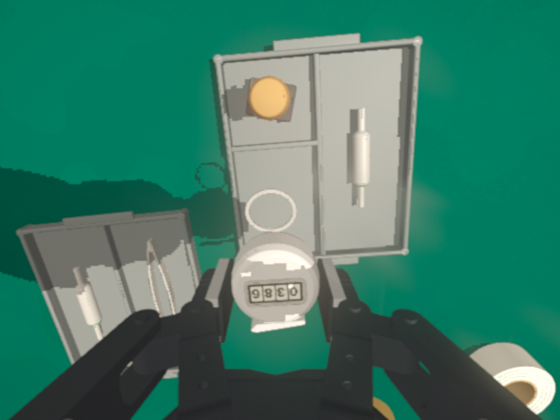

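```bash
python3 - <<'E'
from h import *
c=save('wrist','w31'); plan(.54,.3765,.12,86)
p=c['pixels'][30:270,200:430,::-1]; cv2.imwrite('pics/w31c.png',cv2.resize(p,None,fx=2.5,fy=2.5,interpolation=cv2.INTER_CUBIC))
E
```

```text
t 32.22 tcp [0.541 0.374 0.185] jaw 85.9 tilt 0.06 q7 0.35 w 0.503 F [ 0.8  0.1 -1. ]
shift cm [0.12 0.3  6.46] norm 6.5 twist -0.002 (alt 3.139 )
```

View pics/w31c.png

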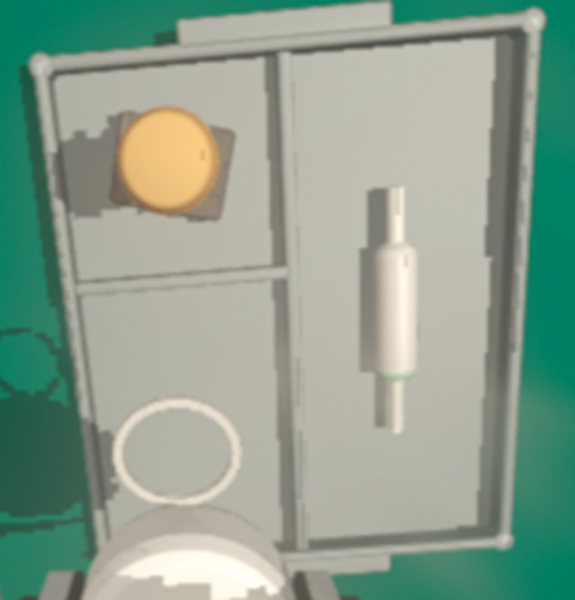

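```bash
python3 - <<'E'
from h import *
c=read_camera('wrist'); f=lambda *a: np.array(a)/2.5+[200,30]
for n,u,z in [('c1',(40,65),.013),('c2',(535,20),.013),('c3',(505,541),.013),('div1',(285,55),.011),('div2',(302,545),.011),('cross l',(78,290),.011),('cross r',(285,272),.011),('nearwall',(300,549),.013)]:
    print(n,proj(c,[f(*u)],z).round(4)[0])
E
```

```text
c1 [0.4208 0.3388 0.013 ]
c2 [0.4195 0.4791 0.013 ]
c3 [0.5815 0.4809 0.013 ]
div1 [0.423 0.409 0.011]
div2 [0.579  0.4103 0.011 ]
cross l [0.485  0.3418 0.011 ]
cross r [0.4841 0.4072 0.011 ]
nearwall [0.5795 0.4093 0.013 ]
```

>>> move_arm --gripper '[0.3,0.3,0.3,0.3,0.3]' --pt "0 0.3 2" --pt "0 0.35 4.5" --pt "0 0.35 7" --pt "0 0.35 7.5" --pt "0 0.35 7.5" --twist '[0,0,0,0,0]'

```text
t: 32.68
eef_pos: [0.5408, 0.3769, 0.1089]
tool_rot: [-0.001, 0.036, 0.999, -0.001]
contact_force: [0.6, -0.6, -1.5]
gripper_width: 0.502
```

```bash
python3 - <<'E'
from h import *
c=read_camera('wrist');c=save('wrist','w32'); plan(.541,.377,.0835,86)
E
```

```text
t 32.78 tcp [0.542 0.379 0.111] jaw 85.9 tilt 0.13 q7 0.29 w 0.504 F [-0.1  1.   0.1]
shift cm [ 0.06 -0.17  2.79] norm 2.8 twist -0.002 (alt 3.14 )
```

View pics/w32.png

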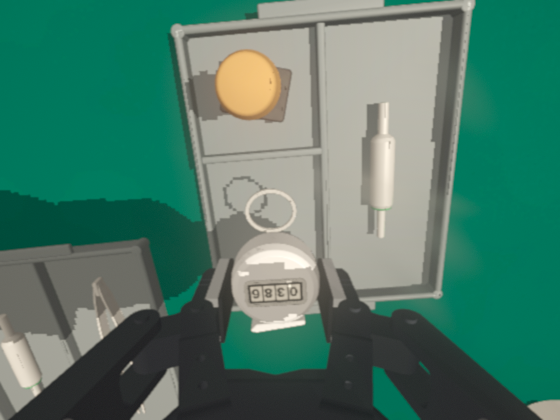

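>>> move_arm --gripper '[0.3,0.3,0.3,0.3,0.3]' --pt "0 -0.1 0.8" --pt "0 -0.1 1.6" --pt "0 -0.1 2.2" --pt "0 -0.1 2.4" --pt "0 -0.1 2.5" --twist '[0,0,0,0,0]'

```text
t: 33.2
eef_pos: [0.5406, 0.3769, 0.0839]
tool_rot: [-0.0, 0.035, 0.999, -0.0]
contact_force: [-2.6, -2.7, 3.9]
gripper_width: 0.504
```

```bash
python3 - <<'E'
from h import *
c=read_camera('wrist');c=save('wrist','w33'); plan(.541,.377,.0835,86)
c=save('side','s7');p=cv2.imread('pics/s7.png')[200:320,90:260]; cv2.imwrite('pics/s7c.png',cv2.resize(p,None,fx=4.5,fy=4.5,interpolation=cv2.INTER_CUBIC))
E
```

```text
t 33.3 tcp [0.541 0.377 0.084] jaw 85.9 tilt 0.01 q7 0.28 w 0.505 F [ 0.2 -0.4 -1.2]
shift cm [-0.02 -0.03  0.09] norm 0.1 twist -0.001 (alt 3.141 )
```

View pics/w33.png

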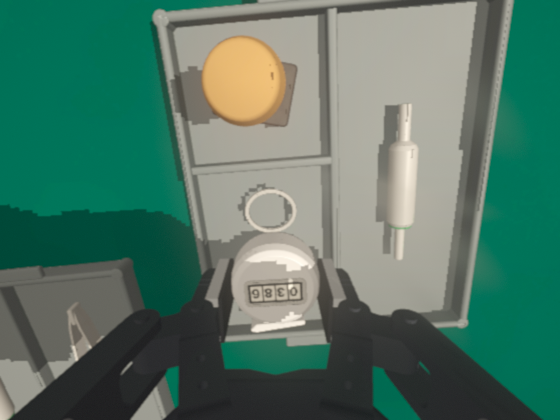

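View pics/s7c.png

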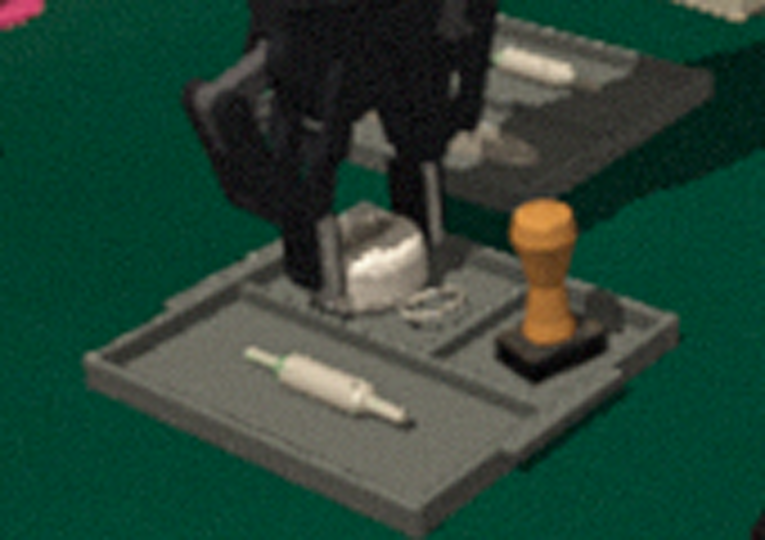

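The counter is in its compartment, about 1 mm above the floor. Lower the last bit and release.

>>> move_arm --gripper '[0.3,0.3,0.3,0.3,0.3]' --pt "0 0 0.1" --pt "0 0 0.1" --pt "0 0 0.1" --pt "0 0 0.1" --pt "0 0 0.1" --twist '[0,0,0,0,0]'

```text
t: 33.77
eef_pos: [0.5411, 0.3776, 0.0839]
tool_rot: [0.0, 0.035, 0.999, 0.0]
contact_force: [-0.1, 0.8, 1.1]
gripper_width: 0.505
```

>>> move_arm --gripper '[0.52,0.55,0.6,0.65,0.7]' --pt "0 0 0" --pt "0 0 0" --pt "0 0 0" --pt "0 0 0" --pt "0 0 0" --twist '[0,0,0,0,0]'

```text
t: 34.18
eef_pos: [0.5409, 0.3772, 0.0836]
tool_rot: [-0.0, 0.035, 0.999, -0.0]
contact_force: [-0.2, -0.1, 0.8]
gripper_width: 0.705
```

>>> move_arm --gripper '[0.7,0.7,0.7,0.7,0.7]' --pt "0 0 -1" --pt "0 0 -4" --pt "0 0 -8" --pt "0 0 -12" --pt "0 0 -15" --twist '[0,0,0,0,0]'

```text
t: 34.6
eef_pos: [0.541, 0.3781, 0.2377]
tool_rot: [0.001, 0.035, 0.999, 0.001]
contact_force: [0.7, 0.0, 0.2]
gripper_width: 0.704
```

>>> move_arm --gripper '[0.7,0.7,0.7,0.7,0.7]' --pt "-2 0 0" --pt "-4 0 0" --pt "-6 0 0" --pt "-6 0 0" --pt "-6 0 0" --twist '[0,0,0,0,0]'

```text
t: 35.02
eef_pos: [0.6015, 0.3725, 0.2339]
tool_rot: [0.0, 0.036, 0.999, 0.0]
contact_force: [-1.4, -0.3, -0.9]
gripper_width: 0.696
```

```bash
python3 - <<'E'
from h import *
c=read_camera('wrist');c=save('wrist','w34'); print(pose()[1].round(3))
for cam in ['wrist','top','side']:
    for q in ['pin_gauge_1','tweezers','qc_stamp','tally_counter','inspection_tray','fitting_tray','esd_brush','screwdriver']:
        print(cam,q,[(np.round(d['centre'],3).tolist(),round(d['p'],2)) for d in spot_point(q,cam)][:3])
c=save('side','s8')
E
```

```text
[0.6   0.374 0.234]
wrist pin_gauge_1 [([0.501, 0.44, 0.004], 0.93), ([0.614, 0.191, -0.002], 0.66)]
wrist tweezers [([0.616, 0.257, 0.001], 0.56)]
wrist qc_stamp [([0.448, 0.371, 0.002], 0.77)]
wrist tally_counter [([0.537, 0.376, -0.005], 0.85)]
wrist inspection_tray [([0.498, 0.41, 0.0], 0.75)]
wrist fitting_tray [([0.617, 0.226, -0.003], 0.59)]
wrist esd_brush [([0.5, 0.411, -0.001], 0.19)]
wrist screwdriver []
top pin_gauge_1 [([0.618, 0.19, 0.033], 0.58), ([0.443, 0.155, 0.003], 0.39)]
top tweezers [([0.491, 0.058, 0.0], 0.43)]
top qc_stamp [([0.336, 0.362, 0.003], 0.44)]
top tally_counter []
top inspection_tray [([0.501, 0.41, -0.002], 0.75)]
top fitting_tray []
top esd_brush [([0.333, 0.361, 0.002], 0.53)]
top screwdriver [([0.335, 0.359, 0.003], 0.66)]
side pin_gauge_1 [([0.62, 0.191, -0.0], 0.63), ([0.503, 0.441, 0.005], 0.53)]
side tweezers [([0.536, 0.374, 0.004], 0.68), ([0.618, 0.263, 0.006], 0.5)]
side qc_stamp [([0.447, 0.377, 0.002], 0.88)]
side tally_counter [([0.532, 0.373, 0.004], 0.63), ([0.619, 0.262, 0.006], 0.54)]
side inspection_tray [([0.502, 0.408, -0.003], 0.8)]
side fitting_tray [([0.618, 0.232, 0.004], 0.66), ([0.323, -0.193, -0.003], 0.54)]
side esd_brush [([0.334, 0.361, -0.002], 0.6)]
side screwdriver [([0.321, -0.191, -0.002], 0.47)]
```

View pics/w34.png

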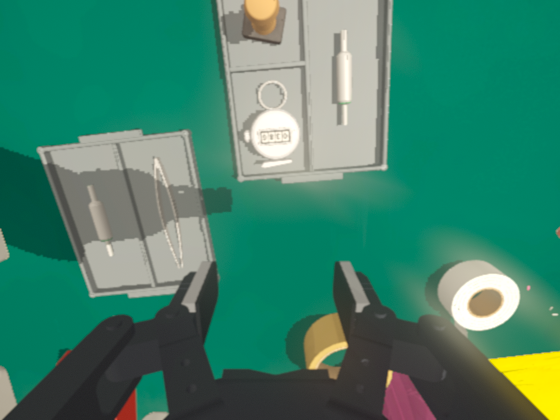

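View pics/s8.png

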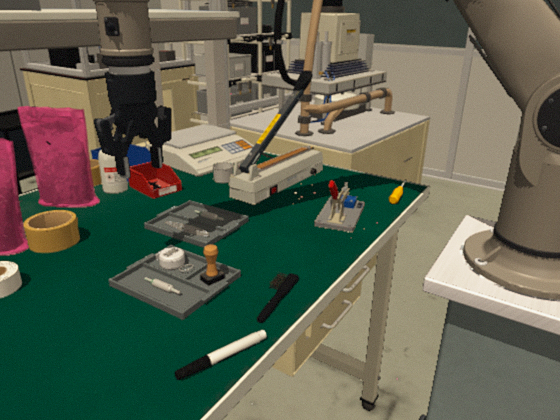

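```bash
python3 - <<'E'
from h import *
c=read_camera('wrist');read_camera('top');read_camera('side')
f=lambda u,z: proj(c,[u],z)[0].round(4)
print('body',f((275,133),.027),'ring',f((272,95),.005),'lever',f((276,163),.02))
print('tray', f((239,178),.013),f((385,167),.013),f((304,64),.011))
for cam in ['top','side']:
    for q in ['pin_gauge_1','tweezers','qc_stamp','tally_counter','screwdriver','esd_brush']:
        print(cam,q,[(np.round(d['centre'],3).tolist(),round(d['p'],2)) for d in spot_point(q,cam)][:3])
p=c['pixels'][0:190,210:400,::-1]; cv2.imwrite('pics/fin.png',cv2.resize(p,None,fx=3.1,fy=3.1,interpolation=cv2.INTER_CUBIC))
E
```

```text
body [0.54   0.3764 0.027 ] ring [0.5078 0.3759 0.005 ] lever [0.5679 0.3754 0.02  ]
tray [0.5813 0.3383 0.013 ] [0.5804 0.4797 0.013 ] [0.4847 0.4056 0.011 ]
top pin_gauge_1 [([0.499, 0.444, 0.006], 0.47)]
top tweezers []
top qc_stamp [([0.452, 0.376, 0.002], 0.53)]
top tally_counter [([0.534, 0.37, 0.002], 0.8)]
top screwdriver []
top esd_brush [([0.336, 0.356, 0.003], 0.54)]
side pin_gauge_1 [([0.621, 0.194, -0.004], 0.66), ([0.502, 0.444, 0.004], 0.49)]
side tweezers [([0.332, 0.362, 0.001], 0.62), ([0.619, 0.264, 0.006], 0.59)]
side qc_stamp []
side tally_counter [([0.535, 0.369, 0.004], 0.65)]
side screwdriver [([0.321, -0.193, -0.001], 0.47)]
side esd_brush [([0.333, 0.361, 0.002], 0.56)]
```

View pics/fin.png

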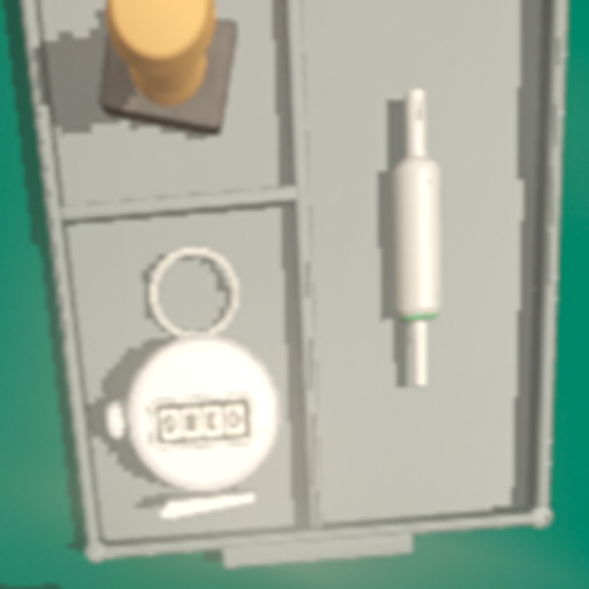

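All five things lie in their compartments and the arm is clear of everything, so I'm handing in.

```bash
python3 - <<'E'
from h import *
print(get_obs()['t']); print(hand_in())
E
```

```text
37.1167
the job is handed in; nothing more can be done
None
```

Both kits are made up and the job was handed in at about 37 s of the 131 s allowed. No verdict is reported.

- **Inspection tray:** one pin gauge is in the long compartment, the stamp stands in the small one and the counter is in the middle-sized one. I measured the counter's origin at about (0.031, -0.036) in the tray's frame, nearly square to the tray.
- **Fitting tray:** the other pin gauge is in the right-hand compartment and the tweezers are in the left-hand one. Both lie along the tray and near the middle of their compartments.
- **Bystanders:** the brush and the screwdriver still read at their starting positions, within about 5 mm.
- **Disagreements in the last checks:** the last side picture missed the stamp and the last top picture missed the tweezers and the screwdriver. A side view also reported tweezers at the brush's position. The other cameras and the pictures themselves showed everything in place.
- **Not measured:** tilt and height over the tray floor were only judged by eye from the pictures and from the arm height at release.

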